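# Check the stop, then hold the blade flush on the sloped lap

### The arm

A 6-joint arm with a two-finger parallel gripper is mounted at the origin on the work surface. World frame = base frame: x ahead of the robot, y to its left, z up, the work surface at z = 0. Lengths are in m, angles in rad, forces in N, time in s.
With the tool pointing down it reaches from about 0.25 to 0.725 m from the base axis. Payload 4 kg.
Tool frame: the origin (TCP) lies at the very end of the fingers, on their centre line; the grasp point (between the pads) lies 19 mm behind it; x points along the fingers, z is the direction in which the jaws open and shut, and the axes are right-handed (so a half turn about x gives the same grasp; the last joint's range is limited). The gripper opens to 85 mm and grips with 20 to 120 N. Pads are 22 mm wide; open, the fingers measure 114 mm over their backs; the gripper's body (76 mm by 85 mm) begins 54 mm behind the grasp point. The pads swing forward as they close: fully open they stand 13 mm farther back than shut.
Start: joints at [-1.327, 0.241, 0.005, 1.335, 0, 1.571], TCP at [0.121, -0.485, 0.231] pointing down, gripper open.
Joint ranges: [-2.72, 2.72], [-1.05, 1.87], [-1.09, 1.28], [-1.99, 2.15], [-1.42, 1.44], [-3.14, 3.14]. Speed limits (rad/s): [2.79, 2.79, 3.14, 3.14, 3.14, 3.14].

### API

Orientations are given as a unit quaternion [x, y, z, w].
In Python, from workcell import bot gives the robot as it stands.
- The arm moves only by the tool step_arm, never from a script. Its argument "series" is a list of rows, each an object of numbers: "x", "y", "z": the shift along the world's x, y, z in cm; "twist": the turn about the world's z in degrees; "jaw": the finger opening in cm, from 0 to 8.54. In form: [{"x": .., "y": .., "z": .., "twist": .., "jaw": ..}, ...]. A call has 1 to 10 rows; each row is the pose to reach, as a shift and turn from the pose measured when the call began; what a row does not reach only later rows make up. A row lasts 1/12 s, in which the tool goes at most 41.7 mm and 7.16 degrees, less where a joint would pass 70% of its speed; a pose out of reach is approached as far as the arm can. A call with a gripper value outside its range is refused whole. The fingers move at their own pace and stop on an object; the grip force is fixed at half the most. Time passes only in rows, so rows that repeat a pose let the fingers close. It gives the time, the measured TCP pose, the force and the opening at its end, in the units of the state.
- bot.get_obs(): the state, without advancing time (a new reading comes with each control period).
- bot.camera(name): name is "scene" or "top"; returns (picture, depth): 400x640x3 uint8, red, green, blue; 400x640 float32, m along the optical axis (not along the pixel's ray), 0 where there is no reading.
- bot.camera_info(name): a dict with "camera_matrix" (3x3 intrinsics, pixels), "R" (3x3) and "t" (3): a world point X has camera coordinates R X + t. Camera axes: x right, y down, z forward; pixel columns grow to the right and rows downward; lengths in m; the calibration is good to about 2 mm. A picture is of the moment at which its call begins. camera_info takes no time and is no camera call.
- bot.job_done(): hands the job in, once; it reports no verdict.
The state is a dict: "clock": time; "joint_pos": joint angles; "joint_vel": joint speeds; "tau": joint torques, N m; "eef_pos": TCP position; "tool_rot": TCP orientation; "ft_force": force on the tool from outside, world axes, zero at the start; "ft_torque": the same for the moment, N m; "grip_width": finger opening in m.
Only numpy, scipy, OpenCV 4.12 (cv2) and the standard library are available. Lean on these libraries where they do the work, as an engineer would, in place of code of your own. Each camera call takes 0.05 s, during which the arm holds its last target.

### The job

Before honing, check the stop box: push its mushroom button fully down and let it spring up, then turn its head clockwise as far as it goes to reset it. Then pick up the flat steel blade by its wooden grip, tilt it to the slope of the sprung lap plate on the honing stand, and press it gently flat against the middle of the lap, grip running up and down the slope, the whole blade on the lap, so that the lap sinks about half way into its springs. Finish while still holding it there, gripped and pressed flush; leave the awl, creaser, wax tin and spool where they lie.

Things in the scene. Friction and masses are not known exactly. Their poses are not given: they have to be found in the camera images.
- stop_top (a point): Centre of the top of the black round mushroom head on the grey stop box (80 x 80 mm, 60 mm high, plus a 5 mm aluminium collar 48 mm across). The head is 42 mm across, with upright sides from 5 to 23 mm below this point and its underside 27 mm below; a 22 mm stem carries it, so about 9 mm lie free between head and collar. The point is about 101 mm above the table with the button up; z points up.
- stop_press (a joint): How far the mushroom button is pushed down, m: 0 is up, 0.006 fully down. A spring lifts it again; it takes about 5 N to push it fully down.
- stop_turn (a joint): Turn of the mushroom head, rad: grows clockwise seen from above, from 0 to 1.05 (reset, hard stop). It starts between 0 and 0.2, turns against about 0.06 N m of friction and stays where it is left.
- blade: Flat blade: a steel plate 80 (x) x 50 (y) x 5 mm with an upright wooden grip standing on it, 60 mm long (x), 18 mm thick (y), its top 50 mm above the plate's underside. It lies flat on the table. Origin at the centre of the plate's underside (the flat side to be put on the lap); z points up through the grip. About 0.2 kg, mostly in the plate.
- lap_face (a point): Centre of the upper face of the lap, a flat rough steel plate 130 mm (up the slope) x 100 mm x 10 mm, about 105 mm above the table. z points out of the face, square to it; x up the slope, away from the robot; y along the level edge. The slope is fixed in a run, between 15 and 33 degrees from level, and differs from run to run.
- lap (a joint): How far the lap is pushed in along its own face normal (-z), m: 0 is out, 0.010 is bottomed. Sprung: the push (square to the face) starts at about 4 N and grows by 1 N per mm; the face keeps its slope as it sinks.
- awl: Awl lying flat: square wooden handle 85 x 22 x 22 mm, steel spike to +x, 153 mm in all. Origin on the underside, 35 mm ahead of the middle of the handle. Bystander.
- creaser: Edge creaser lying flat: wooden handle 90 x 20 x 18 mm, steel blade to +x, 157 mm in all. Origin on the underside, 40 mm ahead of the middle of the handle. Bystander.
- wax_tin: Flat round aluminium tin, 60 mm across, 28 mm high. Origin at the centre of its underside. Bystander.
- spool: Wooden spool standing on end, 44 mm across, 42 mm high. Origin at the centre of its underside. Bystander.
- hone: Honing stand that carries the lap: grey base 150 (x) x 120 mm, 22 mm high, two cheeks 90 mm high under the lap, dark motor box 42 mm high behind (+x), out to 140 mm from the origin. Origin on the table under the middle of the lap's pivot; x is the level direction in which the lap rises. Bolted down.
Mind the look-alikes: they are no part of the job. Leave any pink or red look-alike of the blade alone.

How it is judged:
On the way, in this order (a step that is already met when the one before it is completed fails the run):
1. the mushroom button is pushed down (more than 4 of its 6 mm) before its head is turned (value of joint stop_press above 0.004 m and value of joint stop_turn below 0.45 rad), for 0.05 s.
2. the button is up again and its head is turned clockwise to reset (beyond 0.85 of 1.05 rad), the blade still on the table (value of joint stop_turn above 0.85 rad and value of joint stop_press below 0.003 m and height (world z) of blade below 0.02 m), for 0.1 s.
3. the blade is lifted off the table in the fingers (height (world z) of blade above 0.03 m and contact force between the fingers and blade above 1 N), for 0.2 s.
At the end, for the whole second after the job is handed in: Stop head up and turned over 0.8 rad. Blade, gripped and at rest, over 60 mm up, flush on the lap: within 0.05 rad, 3 mm of its plane, grip within 0.2 rad of the slope, centre within 25 mm along and 22 mm across the face; lap sunk 2 to 8.5 mm, pushed by the blade with over 3 N, fingers over 2 N (value of joint stop_turn above 0.8 rad and value of joint stop_press below 0.003 m and angle between the z axis of blade and the z axis of lap_face, either way round below 0.05 rad and angle between blade's own z axis and vertical below 1 rad and angle between the x axis of blade and the x axis of lap_face, either way round below 0.2 rad and x of blade in the frame of lap_face between -0.025 and 0.025 m and y of blade in the frame of lap_face between -0.022 and 0.022 m and z of blade in the frame of lap_face between -0.003 and 0.003 m and value of joint lap between 0.002 and 0.0085 m and contact force between blade and hone above 3 N and contact force between the fingers and blade above 2 N and height (world z) of blade above 0.06 m and linear speed of blade below 0.02 m/s); the arm keeps its last pose, push and grip.
It fails at once if the blade is rammed on the lap (over 40 N) (contact force between blade and hone above 40 N).
It fails at once if another tool is disturbed (moved over 30 mm) (distance of any of awl, creaser, wax_tin, spool from where it was at the start of the episode above 0.03 m).
It also fails if it takes over 61 s, if anything falls off the work surface, if the arm or the gripper's body presses on something with over 40 N, if the wrist force passes 120 N, or if a joint passes its speed limit or range.

## Working session

There is one attempt and no reset: what is moved stays moved. The work goes in short steps, Python scripts to look and compute and a tool call to move; the robot and the scene stay as the last step left them, time stands still between calls to the robot, and variables do not carry over. Pictures are saved under pics/ and viewed, and the job is handed in when it is done.

Besides the shell and the picture viewer there is one more tool, called after "Emit:" as name([rows], argument=value, ...), one row to a line, values as JSON. step_arm: Moves the arm, as the interface text tells. Its arguments: {"type":"object","properties":{"series":{"type":"array","items":{"type":"object","properties":{"x":{"type":"number"},"y":{"type":"number"},"z":{"type":"number"},"twist":{"type":"number"},"jaw":{"type":"number"}}}}},"required":["series"]}

```bash
mkdir -p pics
cat > h.py <<'E'
import numpy as np, cv2
from workcell import bot
def cam(n):
    im,d=bot.camera(n); np.savez('last_'+n+'.npz',im=im,d=d); return im,d
def load(n):
    a=np.load('last_'+n+'.npz'); return a['im'],a['d']
def pts(n,d):
    i=bot.camera_info(n);K=np.array(i['camera_matrix']);R=np.array(i['R']);t=np.array(i['t'])
    v,u=np.mgrid[:d.shape[0],:d.shape[1]]
    c=np.stack([(u-K[0,2])/K[0,0]*d,(v-K[1,2])/K[1,1]*d,d],-1)
    return (c-t)@R
def save(f,im,crop=None,s=1):
    if crop: u0,v0,u1,v1=crop; im=im[v0:v1,u0:u1]
    im=cv2.resize(im,None,fx=s,fy=s,interpolation=cv2.INTER_NEAREST)
    cv2.imwrite('pics/'+f,im[:,:,::-1])
E
python3 - <<'E'
from h import *
for n in ['scene','top']:
    im,d=cam(n); save(n+'0.png',im); i=bot.camera_info(n); print(n,np.round(i['camera_matrix'],1).tolist(),np.round(i['R'],3).tolist(),np.round(i['t'],3).tolist())
o=bot.get_obs(); print(o)
E
```

```text
scene [[485.3, 0.0, 322.3], [0.0, 485.3, 199.0], [0.0, 0.0, 1.0]] [[-0.815, 0.579, -0.014], [0.423, 0.578, -0.698], [-0.396, -0.575, -0.716]] [0.433, -0.181, 1.462]
top [[502.4, 0.0, 325.2], [0.0, 502.4, 197.6], [0.0, 0.0, 1.0]] [[0.02, -1.0, 0.002], [-0.994, -0.021, -0.106], [0.106, 0.0, -0.994]] [0.051, 0.572, 1.36]
{'clock': 0.1, 'joint_pos': array([-1.32702867e+00,  2.41346333e-01,  3.88818446e-03,  1.33521621e+00,
        2.94571677e-05,  1.57081969e+00]), 'joint_vel': array([-0.00146638,  0.00199904,  0.00437364,  0.00232975, -0.00039342,
       -0.00051394]), 'tau': array([ 1.56953333e-04, -3.73137331e+01,  2.53010201e+01,  1.08220943e-02,
        1.78803037e-05,  5.72478086e-06]), 'eef_pos': array([ 0.12055427, -0.484674  ,  0.2305088 ]), 'tool_rot': array([ 0.43592301,  0.55759318, -0.43508872,  0.55655978]), 'ft_force': array([0.18763816, 0.71285135, 0.00772379]), 'ft_torque': array([-0.04973158, -0.01289511, -0.01430225]), 'grip_width': 0.08557465123325808}
```

View pics/scene0.png

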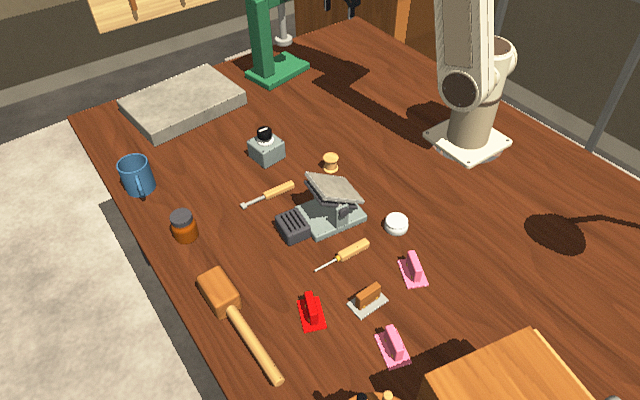

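View pics/top0.png

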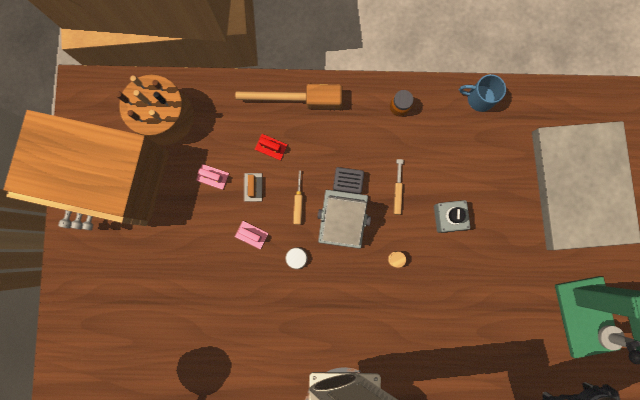

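Candidates for the blade in the top view are steel and wood at (253,187), pink at (212,177), pink at (251,235) and red at (271,147). I choose (253,187). The stop box is at (454,216) and the lap at (344,218).

Run:
```python
from h import *
im,d=load('top'); P=pts('top',d)
a=im[150:270,190:480]; save('topcrop.png',a,s=2.7)
# heights
hs=P[...,2]
for nm,(u0,v0,u1,v1) in dict(blade=(235,165,270,210),stop=(430,195,480,240),lap=(315,185,375,250)).items():
    z=hs[v0:v1,u0:u1]; print(nm,np.percentile(z,[1,5,25,50,75,95,99]).round(4))
# stop head
m=(hs>0.085)&(hs<0.12); m[:, :425]=0; m[:,490:]=0; m[:190]=0; m[245:]=0
q=P[m]; print('stop pts',len(q),q.mean(0),(q.min(0)+q.max(0))/2,np.ptp(q,0), np.median(q[:,2]))
m=(hs>0.05)&(hs<0.075); m[:, :425]=0; m[:,490:]=0; m[:190]=0; m[245:]=0
c=cv2.minAreaRect(P[m][:,:2].astype(np.float32)); print('box',c)
# blade grip
m=(hs>0.04)&(hs<0.06); m[:, :235]=0; m[:,272:]=0; m[:165]=0; m[212:]=0
q=P[m]; print('grip',len(q),cv2.minAreaRect(q[:,:2].astype(np.float32)),np.median(q[:,2]))
m=(hs>0.0025)&(hs<0.06); m[:, :235]=0; m[:,272:]=0; m[:165]=0; m[212:]=0
q=P[m]; print('plate',len(q),cv2.minAreaRect(q[:,:2].astype(np.float32)))
# lap plane
m=np.zeros_like(hs,bool); m[198:240,327:362]=1; m&=hs>0.06
q=P[m]; A=np.c_[q[:,:2],np.ones(len(q))]
w,_,_,_=np.linalg.lstsq(A,q[:,2],rcond=None); r=A@w-q[:,2]; k=abs(r)<0.004
w,_,_,_=np.linalg.lstsq(A[k],q[k,2],rcond=None)
print('lap',w,'slope',np.degrees(np.arctan(np.hypot(*w[:2]))),'az',np.degrees(np.arctan2(w[1],w[0])),(A[k]@w-q[k,2]).std())
res=abs(hs-(P[...,0]*w[0]+P[...,1]*w[1]+w[2]))<0.005
mm=np.zeros_like(hs,bool); mm[185:255,312:378]=1; m=res&mm&(hs>0.06)
m=cv2.morphologyEx(m.astype(np.uint8),cv2.MORPH_OPEN,np.ones((5,5)))>0
q=P[m]; print(len(q), cv2.minAreaRect(q[:,:2].astype(np.float32)),q[:,2].min(),q[:,2].max())
cv2.imwrite('pics/lapmask.png',(m[150:270,280:400]*255).astype(np.uint8))
```

```text
blade [-0.0066 -0.0047 -0.0014  0.0013  0.0049  0.0491  0.0534]
stop [-0.0065 -0.0045 -0.001   0.0029  0.0595  0.099   0.1034]
lap [-0.006  -0.0036  0.0018  0.0463  0.1016  0.1309  0.1368]
stop pts 211 [ 0.52634192 -0.2847129   0.09865258] [ 0.52649342 -0.28573449  0.09608151] [0.03997563 0.03993947 0.02144021] 0.09902667634181077
box ((0.5266783833503723, -0.28605321049690247), (0.07983901351690292, 0.08237943053245544), 7.18140983581543)
grip 153 ((0.6003972887992859, 0.26673582196235657), (0.06103979051113129, 0.017436839640140533), 1.7876685857772827) 0.048855711888730696
plate 645 ((0.5973387956619263, 0.2672300636768341), (0.13235275447368622, 0.10229957103729248), 2.282278299331665)
lap [0.13343644 0.31366247 0.03978711] slope 18.822482854783672 az 66.95441326658529 0.0017420783234718576Traceback (most recent call last):
  File "<stdin>", line 27, in <module>
    return umr_minimum(a, axis, None, out, keepdims, initial, where)
ValueError: zero-size array to reduction operation minimum which has no identity
```

View pics/topcrop.png

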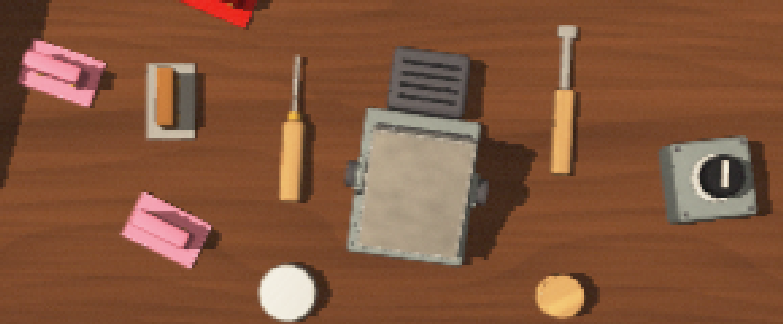

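Run:
```python
from h import *
from scipy.optimize import least_squares
def fit(n,quad,er=3):
    im,d=load(n); P=pts(n,d); m=np.zeros(d.shape,np.uint8); cv2.fillPoly(m,[np.array(quad)],1); m=cv2.erode(m,np.ones((2*er+1,)*2))>0
    q=P[m&(d>0)]; c=q.mean(0)
    f=lambda w:(q[:,2]-w[2]-w[0]*(q[:,0]-c[0])-w[1]*(q[:,1]-c[1]))
    r=least_squares(f,[.4,0,c[2]],loss='soft_l1',f_scale=.002); w=r.x
    print(n,len(q),c,w,'slope',np.degrees(np.arctan(np.hypot(*w[:2]))),'az',np.degrees(np.arctan2(w[1],w[0])),f(w).std(),q[:,2].min(),q[:,2].max())
    # quad corners onto plane
    i=bot.camera_info(n);K=np.array(i['camera_matrix']);R=np.array(i['R']);t=np.array(i['t']);o=-R.T@t
    N=np.array([-w[0],-w[1],1]);p0=np.array([c[0],c[1],w[2]]);X=[]
    for u,v in quad:
        ray=R.T@np.linalg.solve(K,[u,v,1]); X.append(o+ray*(N@(p0-o))/(N@ray))
    X=np.array(X); print(X.round(4), 'ctr',X.mean(0),'sides',np.linalg.norm(X-np.roll(X,-1,0),axis=1))
fit('top',[(329,196),(367,200),(362,247),(321,242)])
im,d=load('scene'); save('lapscene.png',im,(270,150,400,260),6)
im,d=load('top'); save('laptop.png',im,(300,180,390,255),8)
```

```text
top 1390 [0.50128711 0.01022246 0.10239917] [ 0.62515448 -0.07166608  0.10240792] slope 32.1801088128922 az -6.539691272592331 0.003195183103513814 0.020327504104081365 0.1402771664056154
[[ 0.5638  0.0532  0.1384]
 [ 0.5554 -0.0438  0.1401]
 [ 0.4367 -0.0381  0.0655]
 [ 0.4478  0.0716  0.0646]] ctr [0.50093181 0.01071553 0.10215047] sides [0.09732981 0.14029345 0.11027602 0.13878245]
```

View pics/lapscene.png

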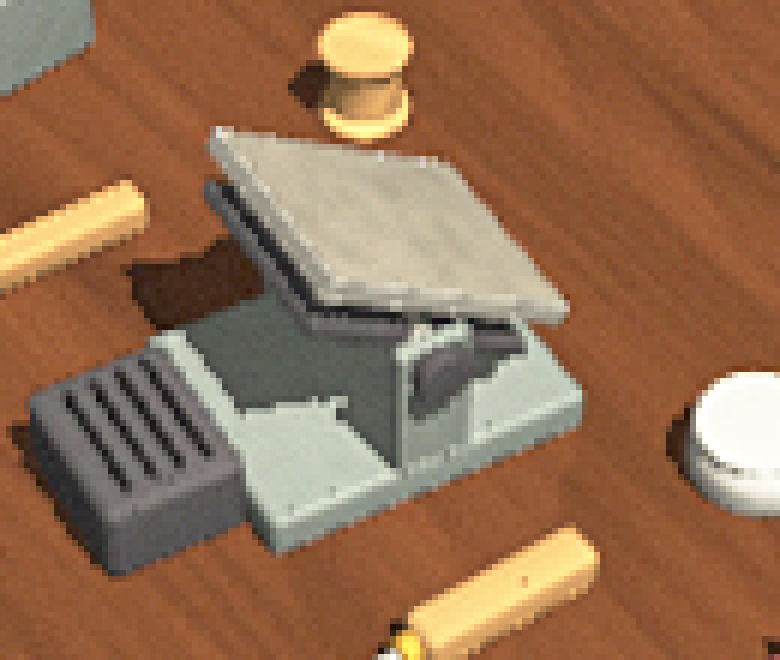

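View pics/laptop.png

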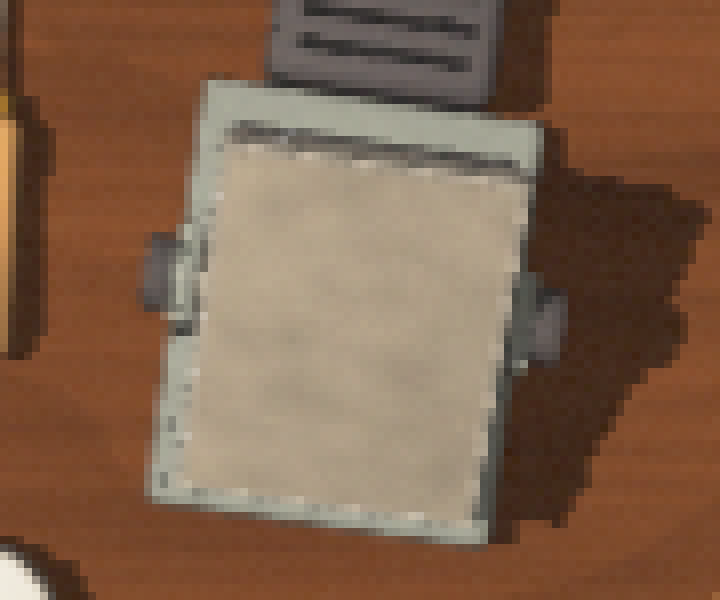

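Run:
```python
from h import *
from scipy.optimize import least_squares
def fit(n,quad,er=2):
    im,d=load(n); P=pts(n,d); m=np.zeros(d.shape,np.uint8); cv2.fillPoly(m,[np.round(quad).astype(int)],1); m=cv2.erode(m,np.ones((2*er+1,)*2))>0
    q=P[m&(d>0)]; c=q.mean(0)
    f=lambda w:(q[:,2]-w[2]-w[0]*(q[:,0]-c[0])-w[1]*(q[:,1]-c[1]))
    r=least_squares(f,[.4,0,c[2]],loss='soft_l1',f_scale=.002); w=r.x
    print(n,len(q),c.round(4),w,'slope',np.degrees(np.arctan(np.hypot(*w[:2]))),'az',np.degrees(np.arctan2(w[1],w[0])),f(w).std())
    i=bot.camera_info(n);K=np.array(i['camera_matrix']);R=np.array(i['R']);t=np.array(i['t']);o=-R.T@t
    N=np.array([-w[0],-w[1],1]);p0=np.array([c[0],c[1],w[2]]);X=[]
    for u,v in quad:
        ray=R.T@np.linalg.solve(K,[u,v,1]); X.append(o+ray*(N@(p0-o))/(N@ray))
    X=np.array(X); print(X.round(4), 'ctr',X.mean(0),'sides',np.linalg.norm(X-np.roll(X,-1,0),axis=1))
    e=[X[0]-X[3],X[1]-X[2]]; print('edge az',[np.degrees(np.arctan2(v[1],v[0])) for v in e],[np.degrees(np.arctan2(-v[0],v[1])) for v in (X[0]-X[1],X[3]-X[2])])
    return K@np.c_[R,t]
qt=np.array([(328.2,197.3),(366.5,202.2),(359.4,245),(322.3,240.9)])
qs=np.array([(324.2,197.5),(305.3,171.7),(345,177.5),(364.7,200.8)])
A=fit('top',qt); B=fit('scene',qs)
X=cv2.triangulatePoints(A,B,qt.T.astype(float),qs.T.astype(float)); X=(X[:3]/X[3]).T
print('tri',X.round(4),X.mean(0)); n=np.cross(X[2]-X[0],X[3]-X[1]); n/=np.linalg.norm(n)*np.sign(n[2]); print(n,np.degrees(np.arccos(n[2])),np.degrees(np.arctan2(-n[1],-n[0])))
```

```text
top 1373 [0.5022 0.0133 0.1028] [ 0.62526481 -0.07121354  0.10276416] slope 32.182499475460666 az -6.497613181912952 0.0027755686566413138
[[ 0.5607  0.0551  0.1363]
 [ 0.5501 -0.0428  0.1367]
 [ 0.4419 -0.0309  0.0682]
 [ 0.4507  0.0682  0.0667]] ctr [0.50083787 0.01238111 0.10197143] sides [0.09855867 0.12864493 0.09950589 0.13079241]
edge az [np.float64(-6.753401103444181), np.float64(-6.279013136922277)] [np.float64(-6.167538921856803), np.float64(-5.123985917902655)]
scene 636 [0.5085 0.0219 0.1072] [ 0.62688232 -0.0741018   0.10716275] slope 32.26203802009257 az -6.741471549071499 0.0010391163458604523
[[ 0.5674  0.0624  0.1411]
 [ 0.5525 -0.0365  0.1391]
 [ 0.4414 -0.0232  0.0685]
 [ 0.4532  0.0721  0.0688]] ctr [0.50362038 0.01870928 0.10436056] sides [0.10007857 0.1322939  0.09601832 0.13553764]
edge az [np.float64(-4.863419669868283), np.float64(-6.861815092436688)] [np.float64(-8.556333062572092), np.float64(-7.021784024369883)]
tri [[ 0.5615  0.0548  0.1313]
 [ 0.5498 -0.0426  0.1333]
 [ 0.44   -0.0295  0.0632]
 [ 0.4505  0.0685  0.0641]] [0.50044053 0.01278678 0.09797663]
[-0.52094185  0.0642691   0.85116924] 31.66092927179837 -7.033097777580995
```

```bash
cat >> h.py <<'E'
from scipy.spatial.transform import Rotation as Ro
def st():
    o=bot.get_obs(); R=Ro.from_quat(o['tool_rot']).as_matrix()
    print('t',round(o['clock'],2),'p',(o['eef_pos']*100).round(2),'jawaz',round(np.degrees(np.arctan2(R[1,2],R[0,2])),2),'appr',R[:,0].round(3),'q',o['joint_pos'].round(2),'F',o['ft_force'].round(1),'T',o['ft_torque'].round(2),'w',round(o['grip_width']*100,2))
    return o
E
python3 - <<'E'
from h import *
st()
im,d=load('top'); hs=pts('top',d)
m=(hs[...,2]>0.09)&(hs[...,2]<0.12); m[:, :425]=0; m[:,490:]=0; m[:190]=0; m[245:]=0
v,u=np.nonzero(m); (c,r)=cv2.minEnclosingCircle(np.c_[u,v].astype(np.float32)); print(c,r)
i=bot.camera_info('top');K=np.array(i['camera_matrix']);R=np.array(i['R']);t=np.array(i['t']);o=-R.T@t
def cast(p,z):
    r=R.T@np.linalg.solve(K,[p[0],p[1],1]);return o+r*(z-o[2])/r[2]
print(cast(c,.101))
# blade: plate by color + depth crop
save('blade.png',im,(235,165,275,210),12)
m=(hs[...,2]>0.04)&(hs[...,2]<0.06); m[:, :235]=0; m[:,272:]=0; m[:165]=0; m[212:]=0
v,u=np.nonzero(m); bx=cv2.boxPoints(cv2.minAreaRect(np.c_[u,v].astype(np.float32))); X=np.array([cast(p,.05) for p in bx]); print(X.round(4),X.mean(0))
hsv=cv2.cvtColor(im,cv2.COLOR_RGB2HSV); m=(hsv[...,1]<70)&(hsv[...,2]>100); m[:, :235]=0; m[:,272:]=0; m[:165]=0; m[212:]=0
v,u=np.nonzero(m); bx=cv2.boxPoints(cv2.minAreaRect(np.c_[u,v].astype(np.float32))); X=np.array([cast(p,.005) for p in bx]); print(bx,X.round(4),X.mean(0))
E
```

```text
t 0.1 p [ 12.06 -48.47  23.05] jawaz -76.03 appr [-0.     0.002 -1.   ] q [-1.33  0.24  0.    1.34  0.    1.57] F [0.2 0.7 0. ] T [-0.05 -0.01 -0.01] w 8.56
(457.6428527832031, 214.64285278320312) 8.087006568908691
[ 0.52582216 -0.28477749  0.101     ]
[[0.6296 0.2757 0.05  ]
 [0.6299 0.2593 0.05  ]
 [0.5693 0.2571 0.05  ]
 [0.5689 0.2735 0.05  ]] [0.59942916 0.26637516 0.05      ]
[[244. 173.]
 [261. 173.]
 [261. 200.]
 [244. 200.]] [[0.639  0.2942 0.005 ]
 [0.64   0.246  0.005 ]
 [0.5632 0.2434 0.005 ]
 [0.5622 0.2913 0.005 ]] [0.60107659 0.26871625 0.005     ]
```

View pics/blade.png

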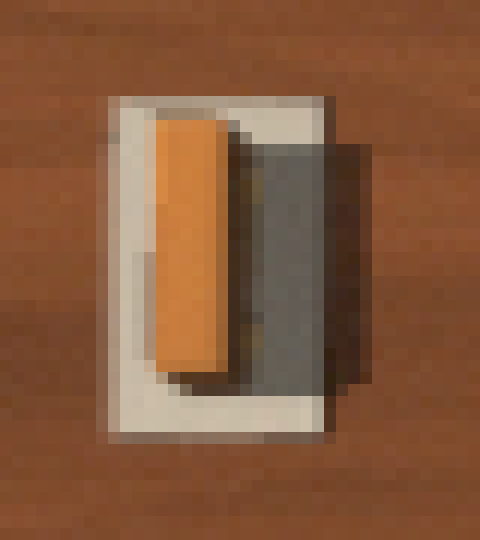

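Emit:
step_arm([
  {"x": 10, "y": 5, "z": 0, "jaw": 0},
  {"x": 20, "y": 10, "z": 0, "jaw": 0},
  {"x": 30, "y": 15, "z": -3, "jaw": 0},
  {"x": 40.5, "y": 20, "z": -7, "jaw": 0},
  {"x": 40.5, "y": 20, "z": -8, "jaw": 0},
  {"x": 40.5, "y": 20, "z": -9, "jaw": 0},
  {"x": 40.5, "y": 20, "z": -9, "jaw": 0},
  {"x": 40.5, "y": 20, "z": -9, "jaw": 0},
  {"x": 40.5, "y": 20, "z": -9, "jaw": 0},
  {"x": 40.5, "y": 20, "z": -9, "jaw": 0},
])

```text
$.series[0]: bad value
```

```bash
python3 -c "
from h import *
st()"
```

```text
t 0.1 p [ 12.06 -48.47  23.05] jawaz -76.03 appr [-0.     0.002 -1.   ] q [-1.33  0.24  0.    1.34  0.    1.57] F [0.2 0.7 0. ] T [-0.05 -0.01 -0.01] w 8.56
```

Emit:
step_arm([
  {"x": 10, "y": 5, "z": 0, "twist": 0, "jaw": 0},
  {"x": 20, "y": 10, "z": 0, "twist": 0, "jaw": 0},
  {"x": 30, "y": 15, "z": -3, "twist": 0, "jaw": 0},
  {"x": 40.5, "y": 20, "z": -7, "twist": 0, "jaw": 0},
  {"x": 40.5, "y": 20, "z": -8, "twist": 0, "jaw": 0},
  {"x": 40.5, "y": 20, "z": -9, "twist": 0, "jaw": 0},
  {"x": 40.5, "y": 20, "z": -9, "twist": 0, "jaw": 0},
  {"x": 40.5, "y": 20, "z": -9, "twist": 0, "jaw": 0},
  {"x": 40.5, "y": 20, "z": -9, "twist": 0, "jaw": 0},
  {"x": 40.5, "y": 20, "z": -9, "twist": 0, "jaw": 0},
])

```text
clock: 0.93
eef_pos: [0.4866, -0.303, 0.1518]
tool_rot: [0.436, 0.558, -0.435, 0.556]
ft_force: [-0.2, -0.9, 0.4]
grip_width: -0.0
```

```bash
python3 -c "
from h import *
st()"
```

```text
t 0.93 p [ 48.66 -30.3   15.18] jawaz -76.02 appr [-0.001  0.002 -1.   ] q [-0.56  0.43  0.06  1.21  0.    2.34] F [-0.2 -0.9  0.4] T [-0.08  0.03 -0.  ] w -0.0
```

Emit:
step_arm([
  {"x": 3.95, "y": 1.8, "z": -2, "twist": 7, "jaw": 0},
  {"x": 3.95, "y": 1.8, "z": -3, "twist": 14, "jaw": 0},
  {"x": 3.95, "y": 1.8, "z": -4, "twist": 21, "jaw": 0},
  {"x": 3.95, "y": 1.8, "z": -4.5, "twist": 28, "jaw": 0},
  {"x": 3.95, "y": 1.8, "z": -4.8, "twist": 35, "jaw": 0},
  {"x": 3.95, "y": 1.8, "z": -4.8, "twist": 42, "jaw": 0},
  {"x": 3.95, "y": 1.8, "z": -4.8, "twist": 49, "jaw": 0},
  {"x": 3.95, "y": 1.8, "z": -4.8, "twist": 56, "jaw": 0},
  {"x": 3.95, "y": 1.8, "z": -4.8, "twist": 60, "jaw": 0},
  {"x": 3.95, "y": 1.8, "z": -4.8, "twist": 60, "jaw": 0},
])

```text
clock: 1.77
eef_pos: [0.5257, -0.2848, 0.1032]
tool_rot: [0.098, 0.702, -0.098, 0.699]
ft_force: [0.3, 1.0, 0.9]
grip_width: 0.0003
```

```bash
python3 -c "
from h import *
st()"
```

```text
t 1.77 p [ 52.57 -28.48  10.32] jawaz -15.96 appr [-0.004  0.001 -1.   ] q [-0.5   0.51  0.07  1.13 -0.    1.35] F [0.3 1.  0.9] T [ 0.04 -0.03 -0.02] w 0.03
```

Emit:
step_arm([
  {"x": 0, "y": 0, "z": -0.3, "twist": 0, "jaw": 0},
  {"x": 0, "y": 0, "z": -0.6, "twist": 0, "jaw": 0},
  {"x": 0, "y": 0, "z": -0.8, "twist": 0, "jaw": 0},
  {"x": 0, "y": 0, "z": -0.85, "twist": 0, "jaw": 0},
  {"x": 0, "y": 0, "z": -0.85, "twist": 0, "jaw": 0},
])

```text
clock: 2.18
eef_pos: [0.526, -0.2849, 0.0951]
tool_rot: [0.098, 0.701, -0.098, 0.699]
ft_force: [0.3, 0.1, 5.0]
grip_width: 0.0004
```

```bash
python3 -c "
from h import *
st()"
```

```text
t 2.18 p [ 52.6  -28.49   9.51] jawaz -15.99 appr [-0.003  0.    -1.   ] q [-0.5   0.52  0.06  1.11 -0.    1.35] F [0.3 0.1 5. ] T [-0.01  0.01 -0.02] w 0.04
```

Emit:
step_arm([
  {"x": 0, "y": 0, "z": -0.08, "twist": 0, "jaw": 0},
  {"x": 0, "y": 0, "z": -0.12, "twist": 0, "jaw": 0},
  {"x": 0, "y": 0, "z": -0.12, "twist": 0, "jaw": 0},
])

```text
clock: 2.43
eef_pos: [0.5261, -0.285, 0.0948]
tool_rot: [0.098, 0.701, -0.099, 0.699]
ft_force: [-1.7, 1.3, 7.9]
grip_width: 0.0002
```

Emit:
step_arm([
  {"x": 0, "y": 0, "z": 2.5, "twist": 0, "jaw": 0},
  {"x": 0, "y": 0, "z": 4, "twist": 0, "jaw": 8.5},
  {"x": 0, "y": 0, "z": 4, "twist": 0, "jaw": 8.5},
  {"x": 0, "y": 0, "z": 4, "twist": 0, "jaw": 8.5},
  {"x": 0, "y": 0, "z": 4, "twist": 0, "jaw": 8.5},
  {"x": 0, "y": 0, "z": 4, "twist": 0, "jaw": 8.5},
  {"x": 0, "y": 0, "z": 4, "twist": 0, "jaw": 8.5},
  {"x": 0, "y": 0, "z": 4, "twist": 0, "jaw": 8.5},
])

```text
clock: 3.1
eef_pos: [0.5255, -0.2847, 0.1337]
tool_rot: [0.099, 0.702, -0.098, 0.699]
ft_force: [0.3, 0.4, -0.1]
grip_width: 0.083
```

```bash
python3 -c "
from h import *
st()
im,d=cam('scene'); save('s1.png',im,(200,60,460,260),3)"
```

```text
t 3.1 p [ 52.55 -28.47  13.37] jawaz -16.01 appr [-0.004  0.001 -1.   ] q [-0.5   0.49  0.11  1.2  -0.    1.35] F [ 0.3  0.4 -0.1] T [ 0.01 -0.01  0.03] w 8.3
```

View pics/s1.png

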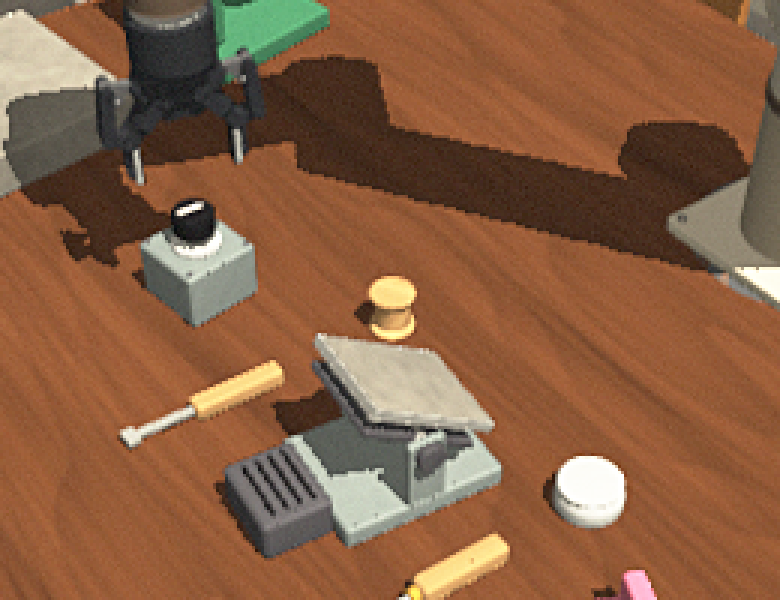

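The head is up, with its mark at crop (187,210), and the open gripper is above it. I lower it around the head and close.

Emit:
step_arm([
  {"x": 0.05, "y": 0, "z": -2.5, "twist": 0, "jaw": 8.5},
  {"x": 0.05, "y": 0, "z": -5, "twist": 0, "jaw": 8.5},
  {"x": 0.05, "y": 0, "z": -6.4, "twist": 0, "jaw": 8.5},
  {"x": 0.05, "y": 0, "z": -6.4, "twist": 0, "jaw": 8.5},
  {"x": 0.05, "y": 0, "z": -6.4, "twist": 0, "jaw": 3.5},
  {"x": 0.05, "y": 0, "z": -6.4, "twist": 0, "jaw": 3.5},
  {"x": 0.05, "y": 0, "z": -6.4, "twist": 0, "jaw": 3.5},
  {"x": 0.05, "y": 0, "z": -6.4, "twist": 0, "jaw": 3.5},
  {"x": 0.05, "y": 0, "z": -6.4, "twist": 0, "jaw": 3.5},
])

```text
clock: 3.9
eef_pos: [0.5265, -0.2851, 0.0712]
tool_rot: [0.098, 0.701, -0.099, 0.699]
ft_force: [-1.9, 0.4, 1.6]
grip_width: 0.0401
```

```bash
python3 -c "
from h import *
st()"
```

```text
t 3.9 p [ 52.65 -28.51   7.12] jawaz -16.02 appr [-0.003 -0.    -1.   ] q [-0.5   0.54  0.03  1.06 -0.    1.35] F [-1.9  0.4  1.6] T [0.01 0.17 0.04] w 4.01
```

Emit:
step_arm([
  {"x": 0, "y": 0, "z": 0.1, "twist": -7, "jaw": 3.5},
  {"x": 0, "y": 0, "z": 0.1, "twist": -14, "jaw": 3.5},
  {"x": 0, "y": 0, "z": 0.1, "twist": -21, "jaw": 3.5},
  {"x": 0, "y": 0, "z": 0.1, "twist": -28, "jaw": 3.5},
  {"x": 0, "y": 0, "z": 0.1, "twist": -35, "jaw": 3.5},
  {"x": 0, "y": 0, "z": 0.1, "twist": -42, "jaw": 3.5},
  {"x": 0, "y": 0, "z": 0.1, "twist": -48, "jaw": 3.5},
  {"x": 0, "y": 0, "z": 0.1, "twist": -52, "jaw": 3.5},
  {"x": 0, "y": 0, "z": 0.1, "twist": -56, "jaw": 3.5},
  {"x": 0, "y": 0, "z": 0.1, "twist": -56, "jaw": 3.5},
])

```text
clock: 4.73
eef_pos: [0.5278, -0.2858, 0.0726]
tool_rot: [0.415, 0.572, -0.415, 0.573]
ft_force: [2.4, -2.8, -2.8]
grip_width: 0.0399
```

```bash
python3 -c "
from h import *
st()"
```

```text
t 4.73 p [ 52.78 -28.58   7.26] jawaz -71.85 appr [ 0.001 -0.    -1.   ] q [-0.5   0.54  0.03  1.06  0.    2.33] F [ 2.4 -2.8 -2.8] T [-0.71 -0.51  1.62] w 3.99
```

Emit:
step_arm([
  {"x": 0, "y": 0, "z": 0, "twist": 2, "jaw": 8.5},
  {"x": 0, "y": 0, "z": 0, "twist": 2, "jaw": 8.5},
  {"x": 0, "y": 0, "z": 0, "twist": 2, "jaw": 8.5},
  {"x": 0, "y": 0, "z": 0, "twist": 2, "jaw": 8.5},
  {"x": 0, "y": 0, "z": 0, "twist": 2, "jaw": 8.5},
  {"x": 0, "y": 0, "z": 4, "twist": 2, "jaw": 8.5},
  {"x": 0, "y": 0, "z": 8, "twist": 7, "jaw": 8.5},
  {"x": 0, "y": 0, "z": 12, "twist": 14, "jaw": 8.5},
  {"x": 0, "y": 0, "z": 15, "twist": 21, "jaw": 8.5},
  {"x": 0, "y": 0, "z": 15, "twist": 28, "jaw": 8.5},
])

```text
clock: 5.57
eef_pos: [0.531, -0.2876, 0.2313]
tool_rot: [0.262, 0.651, -0.263, 0.662]
ft_force: [1.6, -1.4, 0.4]
grip_width: 0.085
```

```bash
python3 -c "
from h import *
st()
im,d=cam('scene'); save('s2.png',im,(220,100,320,180),8)"
```

```text
t 5.57 p [ 53.1  -28.76  23.13] jawaz -43.53 appr [ 0.013 -0.007 -1.   ] q [-0.5   0.44  0.29  1.4   0.    1.83] F [ 1.6 -1.4  0.4] T [ 0.02 -0.05  0.02] w 8.5
```

View pics/s2.png

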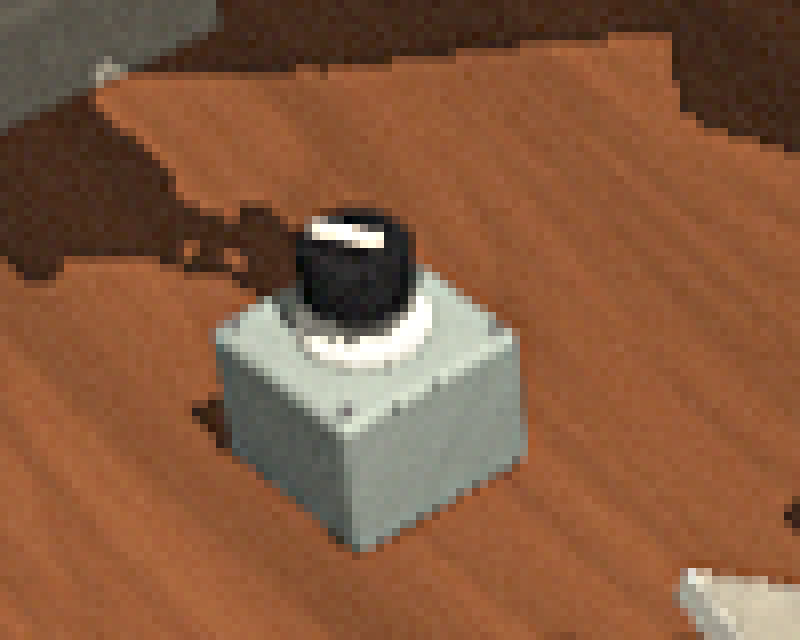

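Emit:
step_arm([
  {"x": 1, "y": 4, "z": 0, "twist": 7, "jaw": 8.5},
  {"x": 1, "y": 8, "z": 0, "twist": 14, "jaw": 8.5},
  {"x": 1, "y": 12, "z": 0, "twist": 21, "jaw": 8.5},
  {"x": 1, "y": 16, "z": 0, "twist": 28, "jaw": 8.5},
  {"x": 2, "y": 20, "z": 0, "twist": 35, "jaw": 8.5},
  {"x": 2, "y": 24, "z": 0, "twist": 42, "jaw": 8.5},
  {"x": 3, "y": 28, "z": 0, "twist": 49, "jaw": 8.5},
  {"x": 3, "y": 32, "z": 0, "twist": 56, "jaw": 8.5},
  {"x": 4, "y": 36, "z": 0, "twist": 63, "jaw": 8.5},
  {"x": 4, "y": 40, "z": 0, "twist": 70, "jaw": 8.5},
])

```text
clock: 6.45
eef_pos: [0.57, 0.1148, 0.2266]
tool_rot: [-0.162, 0.685, 0.166, 0.691]
ft_force: [0.9, -0.1, -0.6]
grip_width: 0.085
```

```bash
python3 -c "
from h import *
st()"
```

```text
t 6.45 p [57.   11.48 22.66] jawaz 26.85 appr [ 0.006  0.007 -1.   ] q [0.2  0.4  0.22 1.38 0.01 1.3 ] F [ 0.9 -0.1 -0.6] T [-0.06 -0.08 -0.02] w 8.5
```

Emit:
step_arm([
  {"x": 1, "y": 4, "z": 0, "twist": 7, "jaw": 8.5},
  {"x": 1, "y": 8, "z": 0, "twist": 14, "jaw": 8.5},
  {"x": 2, "y": 12, "z": 0, "twist": 21, "jaw": 8.5},
  {"x": 2, "y": 15.2, "z": -3, "twist": 28, "jaw": 8.5},
  {"x": 2, "y": 15.2, "z": -6, "twist": 35, "jaw": 8.5},
  {"x": 2, "y": 15.2, "z": -9, "twist": 42, "jaw": 8.5},
  {"x": 2, "y": 15.2, "z": -12, "twist": 49, "jaw": 8.5},
  {"x": 2, "y": 15.2, "z": -12.7, "twist": 56, "jaw": 8.5},
  {"x": 2, "y": 15.2, "z": -12.7, "twist": 63, "jaw": 8.5},
  {"x": 2, "y": 15.2, "z": -12.7, "twist": 65, "jaw": 8.5},
])

```text
clock: 7.28
eef_pos: [0.588, 0.266, 0.0962]
tool_rot: [-0.505, 0.492, 0.512, 0.491]
ft_force: [-0.7, -0.6, 0.7]
grip_width: 0.0849
```

```bash
python3 -c "
from h import *
st()
im,d=cam('scene'); save('s3.png',im,(320,200,440,300),6)"
```

```text
t 7.28 p [58.8  26.6   9.62] jawaz 91.96 appr [-0.009  0.006 -1.   ] q [0.42 0.61 0.22 1.18 0.01 0.39] F [-0.7 -0.6  0.7] T [-0.01 -0.01  0.04] w 8.49
```

View pics/s3.png

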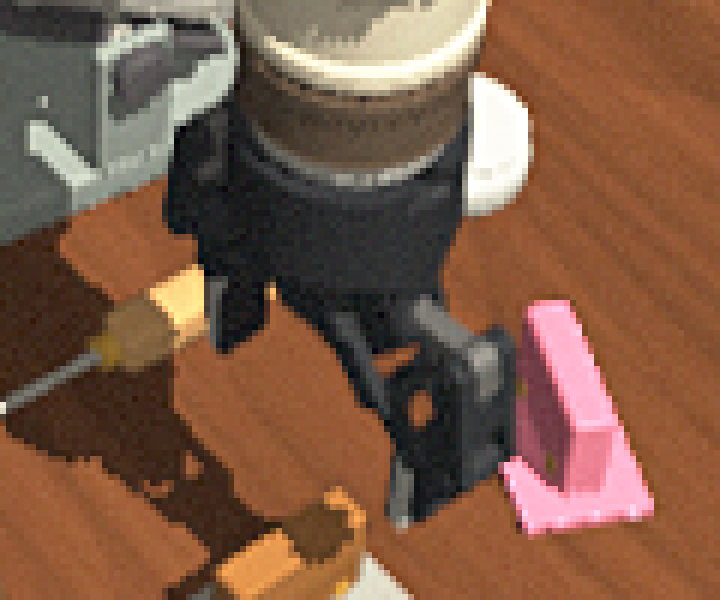

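Emit:
step_arm([
  {"x": 0.15, "y": 0.05, "z": -3, "twist": 0, "jaw": 6},
  {"x": 0.15, "y": 0.05, "z": -5.5, "twist": 0, "jaw": 6},
  {"x": 0.15, "y": 0.05, "z": -7.5, "twist": 0, "jaw": 6},
  {"x": 0.15, "y": 0.05, "z": -8.3, "twist": 0, "jaw": 6},
  {"x": 0.15, "y": 0.05, "z": -8.3, "twist": 0, "jaw": 6},
  {"x": 0.15, "y": 0.05, "z": -8.3, "twist": 0, "jaw": 6},
])

```text
clock: 7.83
eef_pos: [0.5899, 0.2665, 0.0139]
tool_rot: [-0.504, 0.493, 0.512, 0.492]
ft_force: [0.2, -0.1, 0.3]
grip_width: 0.0597
```

```bash
python3 -c "
from h import *
st()
im,d=cam('scene'); save('s4.png',im,(320,220,440,320),6)"
```

```text
t 7.83 p [58.99 26.65  1.39] jawaz 91.8 appr [-0.009  0.006 -1.   ] q [0.42 0.69 0.13 1.01 0.01 0.39] F [ 0.2 -0.1  0.3] T [-0.   -0.   -0.01] w 5.97
```

View pics/s4.png

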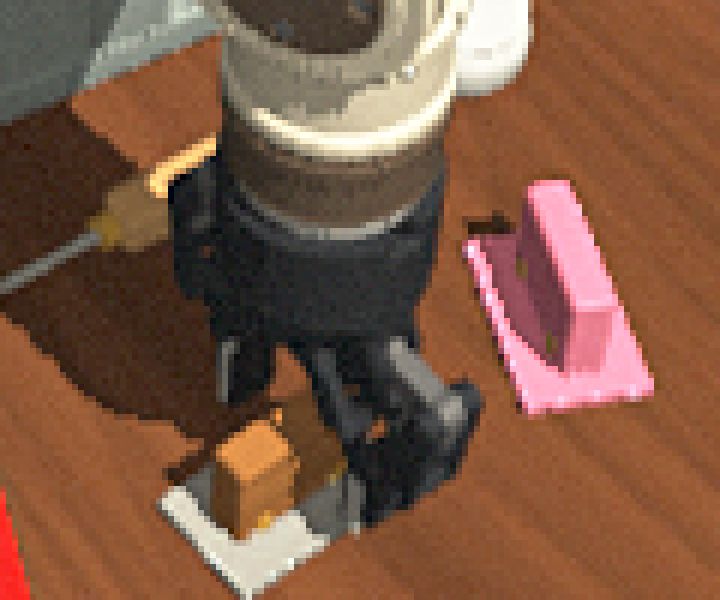

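Emit:
step_arm([
  {"x": 0, "y": 0, "z": 0, "twist": 0, "jaw": 1.5},
  {"x": 0, "y": 0, "z": 0, "twist": 0, "jaw": 1.5},
  {"x": 0, "y": 0, "z": 0, "twist": 0, "jaw": 1.5},
  {"x": 0, "y": 0, "z": 0, "twist": 0, "jaw": 1.5},
  {"x": 0, "y": 0, "z": 0, "twist": 0, "jaw": 1.5},
  {"x": 0, "y": 0, "z": 0, "twist": 0, "jaw": 1.5},
  {"x": 0, "y": 0, "z": 0, "twist": 0, "jaw": 1.5},
])

```text
clock: 8.47
eef_pos: [0.5916, 0.2674, 0.0166]
tool_rot: [-0.505, 0.491, 0.511, 0.493]
ft_force: [-0.7, 1.3, 5.4]
grip_width: 0.0172
```

```bash
python3 -c "
from h import *
st()"
```

```text
t 8.47 p [59.16 26.74  1.66] jawaz 91.82 appr [-0.004  0.008 -1.   ] q [0.42 0.69 0.13 1.01 0.01 0.39] F [-0.7  1.3  5.4] T [-0.08  0.08 -0.02] w 1.72
```

Emit:
step_arm([
  {"x": 0, "y": 0, "z": 2, "twist": 0, "jaw": 1.5},
  {"x": 0, "y": 0, "z": 5, "twist": 0, "jaw": 1.5},
  {"x": 0, "y": 0, "z": 9, "twist": 0, "jaw": 1.5},
  {"x": 0, "y": 0, "z": 13, "twist": 0, "jaw": 1.5},
  {"x": 0, "y": 0, "z": 17, "twist": 0, "jaw": 1.5},
  {"x": 0, "y": 0, "z": 20, "twist": 0, "jaw": 1.5},
  {"x": 0, "y": 0, "z": 20, "twist": 0, "jaw": 1.5},
  {"x": 0, "y": 0, "z": 20, "twist": 0, "jaw": 1.5},
])

```text
clock: 9.13
eef_pos: [0.5927, 0.2679, 0.2189]
tool_rot: [-0.505, 0.489, 0.51, 0.495]
ft_force: [-0.4, -0.4, -3.4]
grip_width: 0.017
```

```bash
python3 -c "
from h import *
st()
im,d=cam('scene'); save('s5.png',im,(300,120,460,240),5)"
```

```text
t 9.13 p [59.27 26.79 21.89] jawaz 91.83 appr [ 0.    0.01 -1.  ] q [0.42 0.55 0.44 1.45 0.01 0.39] F [-0.4 -0.4 -3.4] T [-0.01  0.06 -0.  ] w 1.7
```

View pics/s5.png

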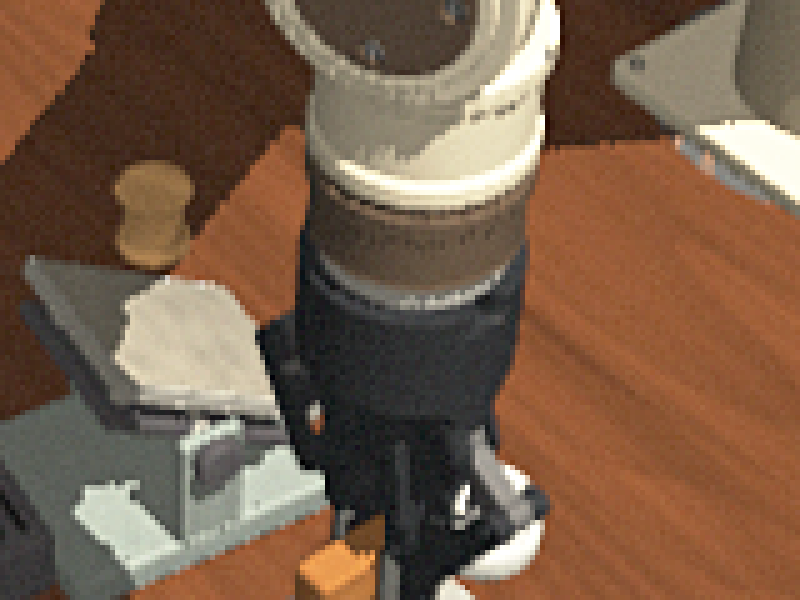

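Emit:
step_arm([
  {"x": -1.5, "y": -3.5, "z": 0, "twist": -2, "jaw": 1.5},
  {"x": -3, "y": -7, "z": 0, "twist": -4, "jaw": 1.5},
  {"x": -4.5, "y": -10.5, "z": 0, "twist": -6, "jaw": 1.5},
  {"x": -6, "y": -14, "z": 0, "twist": -8.3, "jaw": 1.5},
  {"x": -7.5, "y": -18, "z": 0, "twist": -8.3, "jaw": 1.5},
  {"x": -9, "y": -21.5, "z": 0, "twist": -8.3, "jaw": 1.5},
  {"x": -10.5, "y": -24.5, "z": -1, "twist": -8.3, "jaw": 1.5},
  {"x": -10.5, "y": -25.2, "z": -3, "twist": -8.3, "jaw": 1.5},
  {"x": -10.5, "y": -25.2, "z": -4, "twist": -8.3, "jaw": 1.5},
  {"x": -10.5, "y": -25.2, "z": -4, "twist": -8.3, "jaw": 1.5},
])

```text
clock: 10.02
eef_pos: [0.4832, 0.015, 0.172]
tool_rot: [-0.465, 0.529, 0.476, 0.527]
ft_force: [0.1, 0.1, -2.0]
grip_width: 0.0174
```

```bash
python3 -c "
from h import *
st()
im,d=cam('scene'); save('s6.png',im,(250,100,410,220),5)
im,d=cam('top'); save('t6.png',im,(290,150,400,260),5)"
```

```text
t 10.02 p [48.32  1.5  17.2 ] jawaz 83.44 appr [-0.012  0.009 -1.   ] q [ 0.03  0.25 -0.14  1.19  0.01  0.14] F [ 0.1  0.1 -2. ] T [0.01 0.03 0.02] w 1.74
```

View pics/s6.png

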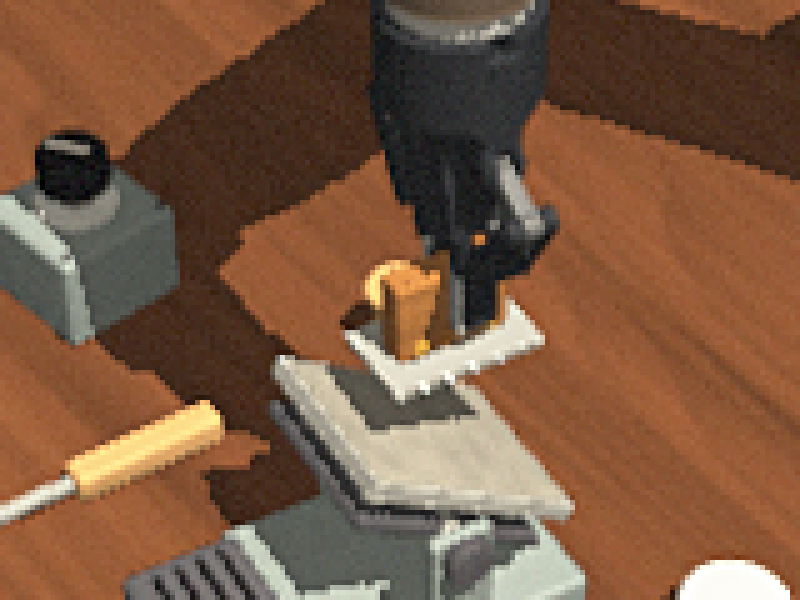

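View pics/t6.png

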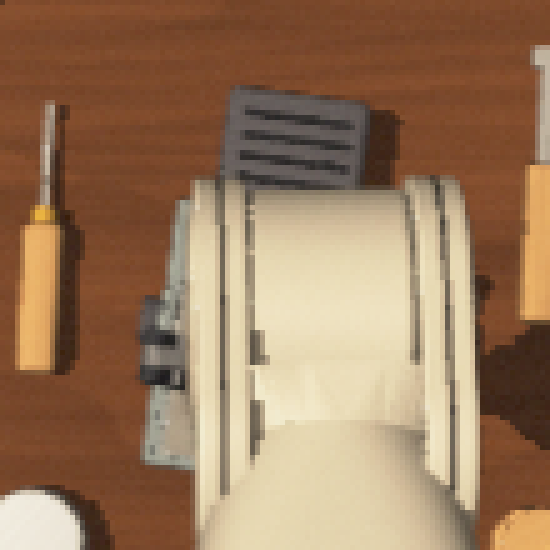

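Emit:
step_arm([
  {"x": 0.4, "y": 0.05, "z": -1.5, "twist": 0, "jaw": 1.5},
  {"x": 0.4, "y": 0.05, "z": -2.2, "twist": 0, "jaw": 1.5},
  {"x": 0.4, "y": 0.05, "z": -2.5, "twist": 0, "jaw": 1.5},
  {"x": 0.4, "y": 0.05, "z": -2.7, "twist": 0, "jaw": 1.5},
  {"x": 0.4, "y": 0.05, "z": -2.7, "twist": 0, "jaw": 1.5},
])

```text
clock: 10.53
eef_pos: [0.4897, 0.0171, 0.1478]
tool_rot: [-0.467, 0.527, 0.476, 0.527]
ft_force: [-0.2, -0.8, -0.9]
grip_width: 0.0175
```

```bash
python3 -c "
from h import *
st()"
```

```text
t 10.53 p [48.97  1.71 14.78] jawaz 83.63 appr [-0.007  0.009 -1.   ] q [ 0.03  0.28 -0.17  1.13  0.01  0.14] F [-0.2 -0.8 -0.9] T [-0.03  0.04  0.01] w 1.75
```

Emit:
step_arm([
  {"x": -0.15, "y": 0, "z": -0.3, "twist": 0, "jaw": 1.5},
  {"x": -0.25, "y": 0, "z": -0.6, "twist": 0, "jaw": 1.5},
  {"x": -0.3, "y": 0, "z": -0.8, "twist": 0, "jaw": 1.5},
  {"x": -0.3, "y": 0, "z": -0.8, "twist": 0, "jaw": 1.5},
])

```text
clock: 10.87
eef_pos: [0.4864, 0.0171, 0.1398]
tool_rot: [-0.467, 0.527, 0.476, 0.527]
ft_force: [-1.2, 0.2, 0.8]
grip_width: 0.0175
```

```bash
python3 -c "
from h import *
st()
im,d=cam('scene'); save('s7.png',im,(250,100,410,220),5)"
```

```text
t 10.87 p [48.64  1.71 13.98] jawaz 83.63 appr [-0.007  0.009 -1.   ] q [ 0.03  0.28 -0.19  1.11  0.01  0.14] F [-1.2  0.2  0.8] T [ 0.02  0.16 -0.04] w 1.75
```

View pics/s7.png

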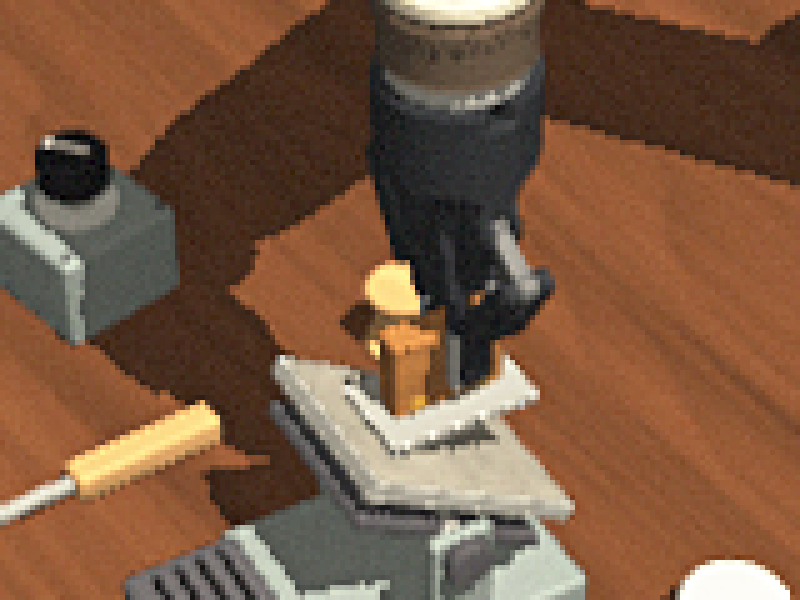

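Emit:
step_arm([
  {"x": -0.05, "y": 0, "z": -0.3, "twist": 0, "jaw": 1.5},
  {"x": -0.1, "y": 0, "z": -0.6, "twist": 0, "jaw": 1.5},
  {"x": -0.2, "y": 0.02, "z": -0.9, "twist": 0, "jaw": 1.5},
  {"x": -0.2, "y": 0.02, "z": -0.9, "twist": 0, "jaw": 1.5},
])

```text
clock: 11.25
eef_pos: [0.4861, 0.0172, 0.1324]
tool_rot: [-0.468, 0.526, 0.474, 0.529]
ft_force: [-1.6, -0.2, 8.9]
grip_width: 0.0174
```

```bash
python3 -c "
from h import *
st()
im,d=cam('scene'); save('s8.png',im,(250,100,410,220),5)"
```

```text
t 11.25 p [48.61  1.72 13.24] jawaz 83.61 appr [-0.003  0.009 -1.   ] q [ 0.03  0.28 -0.21  1.08  0.01  0.14] F [-1.6 -0.2  8.9] T [-0.17  0.01 -0.03] w 1.74
```

View pics/s8.png

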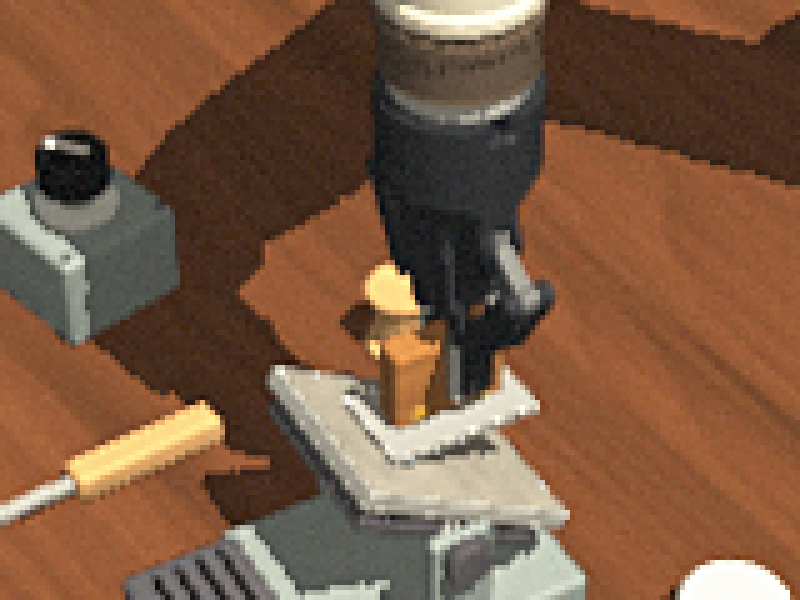

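Emit:
step_arm([
  {"x": -0.05, "y": 0, "z": -0.3, "twist": 0, "jaw": 1.5},
  {"x": -0.1, "y": 0, "z": -0.6, "twist": 0, "jaw": 1.5},
  {"x": -0.1, "y": 0, "z": -0.6, "twist": 0, "jaw": 1.5},
])

```text
clock: 11.55
eef_pos: [0.4875, 0.017, 0.1289]
tool_rot: [-0.47, 0.524, 0.473, 0.53]
ft_force: [-2.7, -0.3, 12.5]
grip_width: 0.0173
```

```bash
python3 -c "
from h import *
st()
im,d=cam('scene'); save('s9.png',im,(250,100,410,220),5)"
```

```text
t 11.55 p [48.75  1.7  12.89] jawaz 83.6 appr [ 0.004  0.009 -1.   ] q [ 0.03  0.28 -0.21  1.07  0.01  0.14] F [-2.7 -0.3 12.5] T [-0.16 -0.07 -0.04] w 1.73
```

View pics/s9.png

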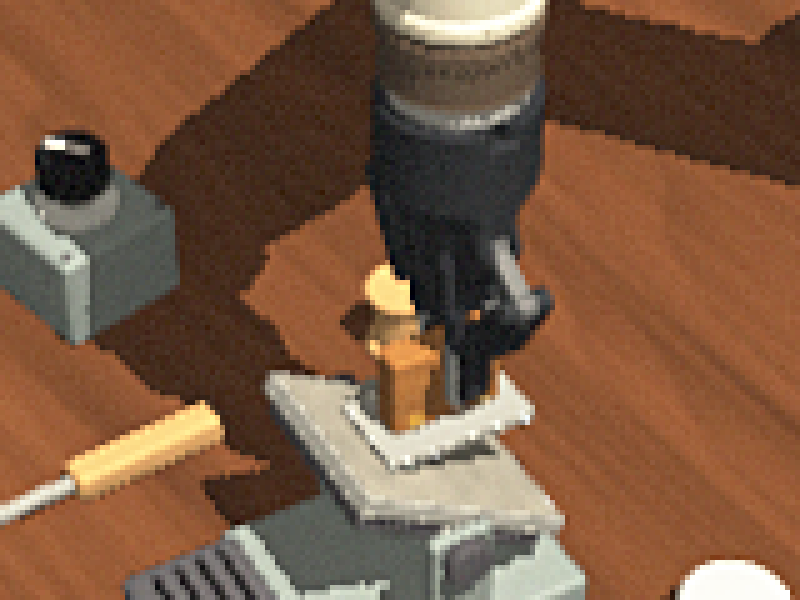

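Emit:
step_arm([
  {"x": -0.1, "y": 0, "z": -0.15, "twist": 0, "jaw": 1.65},
  {"x": -0.1, "y": 0, "z": -0.15, "twist": 0, "jaw": 1.65},
  {"x": -0.1, "y": 0, "z": -0.15, "twist": 0, "jaw": 1.7},
  {"x": -0.1, "y": 0, "z": -0.15, "twist": 0, "jaw": 1.7},
])

```text
clock: 11.93
eef_pos: [0.4871, 0.017, 0.1295]
tool_rot: [-0.47, 0.523, 0.472, 0.531]
ft_force: [-4.4, 0.9, 10.5]
grip_width: 0.0168
```

```bash
python3 -c "
from h import *
st()"
```

```text
t 11.93 p [48.71  1.7  12.95] jawaz 83.59 appr [ 0.007  0.009 -1.   ] q [ 0.03  0.28 -0.22  1.07  0.01  0.14] F [-4.4  0.9 10.5] T [-0.08  0.43 -0.03] w 1.68
```

Emit:
step_arm([
  {"x": -0.1, "y": 0, "z": -0.3, "twist": 0, "jaw": 1.7},
  {"x": -0.1, "y": 0, "z": -0.4, "twist": 0, "jaw": 1.72},
  {"x": -0.1, "y": 0, "z": -0.4, "twist": 0, "jaw": 1.72},
  {"x": -0.1, "y": 0, "z": -0.4, "twist": 0, "jaw": 1.74},
])

```text
clock: 12.27
eef_pos: [0.4878, 0.017, 0.1279]
tool_rot: [-0.472, 0.522, 0.471, 0.532]
ft_force: [-3.6, -0.0, 11.8]
grip_width: 0.0175
```

```bash
python3 -c "
from h import *
st()
im,d=cam('scene'); save('s10.png',im,(250,100,410,220),5)"
```

```text
t 12.27 p [48.78  1.7  12.79] jawaz 83.58 appr [ 0.012  0.009 -1.   ] q [ 0.03  0.28 -0.22  1.06  0.01  0.14] F [-3.6 -0.  11.8] T [-0.1   0.18 -0.06] w 1.75
```

View pics/s10.png

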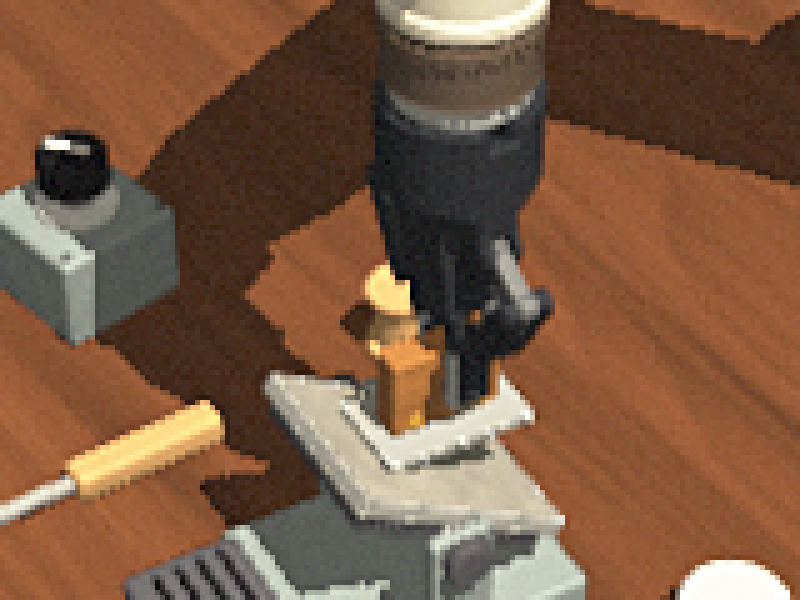

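Emit:
step_arm([
  {"x": -0.2, "y": 0, "z": 1.5, "twist": 0, "jaw": 1.5},
  {"x": -0.2, "y": 0, "z": 4, "twist": 0, "jaw": 1.5},
  {"x": 0, "y": 0, "z": 8, "twist": 0, "jaw": 1.5},
  {"x": 3, "y": -1, "z": 11, "twist": 0, "jaw": 1.5},
  {"x": 6, "y": -3, "z": 12, "twist": 0, "jaw": 1.5},
  {"x": 10, "y": -5, "z": 12, "twist": 0, "jaw": 1.5},
  {"x": 14, "y": -8, "z": 12, "twist": 0, "jaw": 1.5},
  {"x": 17, "y": -9.2, "z": 12, "twist": 0, "jaw": 1.5},
  {"x": 17, "y": -9.2, "z": 12, "twist": 0, "jaw": 1.5},
  {"x": 17, "y": -9.2, "z": 12, "twist": 0, "jaw": 1.5},
])

```text
clock: 13.15
eef_pos: [0.6589, -0.0765, 0.2429]
tool_rot: [-0.469, 0.524, 0.472, 0.532]
ft_force: [-0.5, 1.1, -1.8]
grip_width: 0.0172
```

```bash
python3 -c "
from h import *
st()
im,d=cam('scene'); save('s11.png',im,(200,50,420,215),3.6)"
```

```text
t 13.15 p [65.89 -7.65 24.29] jawaz 83.46 appr [ 0.006  0.01  -1.   ] q [-0.12  0.58  0.54  1.53  0.01 -0.01] F [-0.5  1.1 -1.8] T [0.02 0.1  0.  ] w 1.72
```

View pics/s11.png

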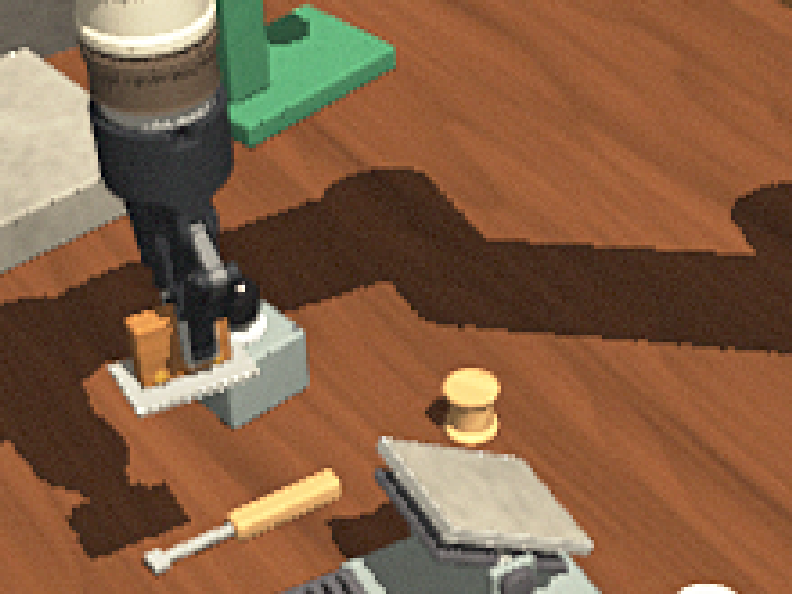

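Emit:
step_arm([
  {"x": 4, "y": -0.4, "z": 0, "twist": 0, "jaw": 1.5},
  {"x": 8, "y": -0.8, "z": 0, "twist": 0, "jaw": 1.5},
  {"x": 12, "y": -1.3, "z": 0, "twist": 0, "jaw": 1.5},
  {"x": 15, "y": -1.7, "z": 0, "twist": 0, "jaw": 1.5},
  {"x": 18, "y": -2, "z": 0, "twist": 0, "jaw": 1.5},
  {"x": 18, "y": -2, "z": 0, "twist": 0, "jaw": 1.5},
])

```text
clock: 13.7
eef_pos: [0.7968, -0.0897, 0.2182]
tool_rot: [-0.477, 0.517, 0.465, 0.538]
ft_force: [-0.2, 0.3, -2.2]
grip_width: 0.0173
```

```bash
python3 -c "
from h import *
st()"
```

```text
t 13.7 p [79.68 -8.97 21.82] jawaz 83.57 appr [ 0.035  0.007 -0.999] q [-0.12  0.99  1.27  1.81  0.01 -0.  ] F [-0.2  0.3 -2.2] T [0.03 0.12 0.01] w 1.73
```

Emit:
step_arm([
  {"x": 4, "y": -0.4, "z": 3, "twist": 0, "jaw": 1.5},
  {"x": 8, "y": -0.8, "z": 6, "twist": 0, "jaw": 1.5},
  {"x": 10, "y": -1.1, "z": 8, "twist": 0, "jaw": 1.5},
])

```text
clock: 13.95
eef_pos: [0.8037, -0.089, 0.2461]
tool_rot: [-0.49, 0.505, 0.452, 0.549]
ft_force: [0.3, -0.1, -0.6]
grip_width: 0.0173
```

```bash
python3 -c "
from h import *
st()"
```

```text
t 13.95 p [80.37 -8.9  24.61] jawaz 83.62 appr [ 0.083  0.001 -0.997] q [-0.11  0.96  1.28  1.8   0.01 -0.  ] F [ 0.3 -0.1 -0.6] T [0.02 0.15 0.01] w 1.73
```

Emit:
step_arm([
  {"x": 4, "y": -0.4, "z": 3, "twist": 0, "jaw": 1.5},
  {"x": 8, "y": -0.8, "z": 6, "twist": 0, "jaw": 1.5},
  {"x": 10, "y": -1.1, "z": 8, "twist": 0, "jaw": 1.5},
  {"x": 10, "y": -1.1, "z": 8, "twist": 0, "jaw": 1.5},
])

```text
clock: 14.28
eef_pos: [0.8099, -0.0891, 0.2706]
tool_rot: [-0.501, 0.493, 0.439, 0.559]
ft_force: [-0.0, -0.1, -1.9]
grip_width: 0.0173
```

```bash
python3 -c "
from h import *
o=st();print(o['joint_pos'])"
```

```text
t 14.28 p [80.99 -8.91 27.06] jawaz 83.62 appr [ 0.128 -0.004 -0.992] q [-0.11  0.93  1.28  1.78  0.01 -0.  ] F [-0.  -0.1 -1.9] T [ 0.07  0.2  -0.  ] w 1.73
[-1.13599244e-01  9.34613073e-01  1.27536721e+00  1.78350523e+00
  1.08994475e-02 -8.48215588e-04]
```

Emit:
step_arm([
  {"x": 4, "y": -0.4, "z": 4, "twist": 0, "jaw": 1.5},
  {"x": 12, "y": -1.2, "z": 12, "twist": 0, "jaw": 1.5},
  {"x": 20, "y": -2.2, "z": 20, "twist": 0, "jaw": 1.5},
  {"x": 25, "y": -2.8, "z": 25, "twist": 0, "jaw": 1.5},
])

```text
clock: 14.62
eef_pos: [0.8072, -0.088, 0.3068]
tool_rot: [-0.512, 0.482, 0.427, 0.569]
ft_force: [-0.6, -0.5, -0.9]
grip_width: 0.0171
```

```bash
python3 -c "
from h import *
o=st();print(o['joint_pos'])"
```

```text
t 14.62 p [80.72 -8.8  30.68] jawaz 83.62 appr [ 0.171 -0.008 -0.985] q [-0.11  0.89  1.28  1.79  0.01  0.  ] F [-0.6 -0.5 -0.9] T [0.01 0.26 0.02] w 1.71
[-1.12620808e-01  8.89926380e-01  1.27541848e+00  1.78503438e+00
  1.09317946e-02  6.04886862e-04]
```

Emit:
step_arm([
  {"x": 4, "y": -0.4, "z": 2, "twist": 0, "jaw": 1.5},
  {"x": 8, "y": -0.9, "z": 4, "twist": 0, "jaw": 1.5},
])

```text
clock: 14.78
eef_pos: [0.8239, -0.0894, 0.3109]
tool_rot: [-0.522, 0.471, 0.415, 0.578]
ft_force: [0.5, 0.6, -1.8]
grip_width: 0.0171
```

Emit:
step_arm([
  {"x": 4, "y": -0.5, "z": 2, "twist": 0, "jaw": 1.5},
  {"x": 8, "y": -1.0, "z": 4, "twist": 0, "jaw": 1.5},
])

```text
clock: 14.95
eef_pos: [0.8409, -0.092, 0.3137]
tool_rot: [-0.532, 0.46, 0.402, 0.586]
ft_force: [-0.6, 0.3, -2.0]
grip_width: 0.0171
```

```bash
python3 -c "
from h import *
o=st();print(o['joint_pos'])"
```

```text
t 14.95 p [84.09 -9.2  31.37] jawaz 83.63 appr [ 0.253 -0.017 -0.967] q [-0.11  0.89  1.28  1.7   0.01  0.  ] F [-0.6  0.3 -2. ] T [ 0.02  0.36 -0.01] w 1.71
[-1.13012289e-01  8.90495312e-01  1.27543052e+00  1.69941802e+00
  1.12026208e-02  9.77728144e-04]
```

Emit:
step_arm([
  {"x": 4, "y": -0.5, "z": 2, "twist": 0, "jaw": 1.5},
  {"x": 8, "y": -1.0, "z": 4, "twist": 0, "jaw": 1.5},
])

```text
clock: 15.12
eef_pos: [0.858, -0.0946, 0.3162]
tool_rot: [-0.541, 0.449, 0.39, 0.594]
ft_force: [-0.8, -0.0, -1.6]
grip_width: 0.0173
```

Emit:
step_arm([
  {"x": 4, "y": -0.5, "z": 2, "twist": 0, "jaw": 1.5},
  {"x": 8, "y": -1.0, "z": 4, "twist": 0, "jaw": 1.5},
])

```text
clock: 15.28
eef_pos: [0.8753, -0.0973, 0.3187]
tool_rot: [-0.55, 0.438, 0.378, 0.602]
ft_force: [0.0, -0.7, -0.9]
grip_width: 0.0173
```

Emit:
step_arm([
  {"x": 4, "y": -0.5, "z": 2, "twist": 0, "jaw": 1.5},
  {"x": 8, "y": -1.0, "z": 4, "twist": 0, "jaw": 1.5},
])

```text
clock: 15.45
eef_pos: [0.8925, -0.0998, 0.3216]
tool_rot: [-0.559, 0.426, 0.366, 0.61]
ft_force: [-0.5, 0.1, -2.0]
grip_width: 0.0173
```

Emit:
step_arm([
  {"x": 4, "y": -0.5, "z": 2, "twist": 0, "jaw": 1.5},
  {"x": 8, "y": -1.0, "z": 4, "twist": 0, "jaw": 1.5},
])

```text
clock: 15.62
eef_pos: [0.9097, -0.1023, 0.3246]
tool_rot: [-0.568, 0.415, 0.353, 0.617]
ft_force: [-0.5, 0.1, -0.7]
grip_width: 0.0172
```

```bash
python3 -c "
from h import *
o=st();print(o['joint_pos'])"
```

```text
t 15.62 p [ 90.97 -10.23  32.46] jawaz 83.62 appr [ 0.407 -0.035 -0.913] q [-0.12  0.91  1.27  1.52  0.01  0.  ] F [-0.5  0.1 -0.7] T [ 0.05  0.57 -0.02] w 1.72
[-1.16008376e-01  9.05032411e-01  1.27450846e+00  1.51964663e+00
  1.20856044e-02  2.98433991e-04]
```

Emit:
step_arm([
  {"x": 4, "y": -0.5, "z": 2, "twist": 0, "jaw": 1.5},
  {"x": 8, "y": -1.0, "z": 4, "twist": 0, "jaw": 1.5},
])

```text
clock: 15.78
eef_pos: [0.9268, -0.1048, 0.3281]
tool_rot: [-0.576, 0.403, 0.34, 0.624]
ft_force: [-0.1, 0.7, -1.0]
grip_width: 0.0172
```

Emit:
step_arm([
  {"x": 4, "y": -0.5, "z": 2, "twist": 0, "jaw": 1.5},
  {"x": 8, "y": -1.0, "z": 4, "twist": 0, "jaw": 1.5},
])

```text
clock: 15.95
eef_pos: [0.9438, -0.1071, 0.3318]
tool_rot: [-0.584, 0.391, 0.327, 0.631]
ft_force: [-0.4, 0.4, -2.0]
grip_width: 0.0173
```

Emit:
step_arm([
  {"x": 4, "y": -0.5, "z": 2, "twist": 0, "jaw": 1.5},
  {"x": 8, "y": -1.0, "z": 4, "twist": 0, "jaw": 1.5},
])

```text
clock: 16.12
eef_pos: [0.9606, -0.1095, 0.336]
tool_rot: [-0.592, 0.379, 0.314, 0.638]
ft_force: [0.1, 0.4, -1.2]
grip_width: 0.0174
```

```bash
python3 -c "
from h import *
o=st();print(o['joint_pos'])"
```

```text
t 16.12 p [ 96.06 -10.95  33.6 ] jawaz 83.62 appr [ 0.516 -0.048 -0.855] q [-0.12  0.92  1.27  1.38  0.01  0.  ] F [ 0.1  0.4 -1.2] T [0.1  0.7  0.02] w 1.74
[-1.17443896e-01  9.20738332e-01  1.27435399e+00  1.38000523e+00
  1.25796772e-02  5.83591835e-04]
```

Emit:
step_arm([
  {"x": -4, "y": 1, "z": 0, "twist": 0, "jaw": 1.5},
  {"x": -8, "y": 2, "z": 0, "twist": 0, "jaw": 1.5},
  {"x": -12, "y": 3, "z": 0, "twist": 0, "jaw": 1.5},
  {"x": -16, "y": 4, "z": 0, "twist": 0, "jaw": 1.5},
  {"x": -20, "y": 5, "z": 0, "twist": 0, "jaw": 1.5},
  {"x": -24, "y": 6, "z": 0, "twist": 0, "jaw": 1.5},
  {"x": -28, "y": 7, "z": 0, "twist": 0, "jaw": 1.5},
  {"x": -32, "y": 8, "z": 0, "twist": 0, "jaw": 1.5},
  {"x": -36, "y": 9, "z": 0, "twist": 0, "jaw": 1.5},
  {"x": -40, "y": 10, "z": 0, "twist": 0, "jaw": 1.5},
])

```text
clock: 16.95
eef_pos: [0.5989, -0.0194, 0.3358]
tool_rot: [-0.592, 0.379, 0.314, 0.638]
ft_force: [-0.7, 0.5, -1.3]
grip_width: 0.0175
```

```bash
python3 -c "
from h import *
o=st();print(o['joint_pos'])"
```

```text
t 16.95 p [59.89 -1.94 33.58] jawaz 83.61 appr [ 0.515 -0.048 -0.856] q [-0.01  0.   -0.15  0.88 -0.04  0.09] F [-0.7  0.5 -1.3] T [0.14 0.71 0.02] w 1.75
[-0.01097978  0.00439983 -0.14823406  0.87609038 -0.04241842  0.09182894]
```

Emit:
step_arm([
  {"x": -4, "y": 1, "z": 0, "twist": 0, "jaw": 1.5},
  {"x": -8, "y": 2, "z": -1, "twist": 0, "jaw": 1.5},
  {"x": -11, "y": 3, "z": -4, "twist": 0, "jaw": 1.5},
  {"x": -13.9, "y": 3.8, "z": -7, "twist": 0, "jaw": 1.5},
  {"x": -13.9, "y": 3.8, "z": -11, "twist": 0, "jaw": 1.5},
  {"x": -13.9, "y": 3.8, "z": -14.5, "twist": 0, "jaw": 1.5},
  {"x": -13.9, "y": 3.8, "z": -17, "twist": 0, "jaw": 1.5},
  {"x": -13.9, "y": 3.8, "z": -17, "twist": 0, "jaw": 1.5},
])

```text
clock: 17.62
eef_pos: [0.4537, 0.0182, 0.1592]
tool_rot: [-0.591, 0.383, 0.318, 0.635]
ft_force: [-0.9, 0.6, -2.5]
grip_width: 0.0175
```

```bash
python3 -c "
from h import *
o=st()
im,d=cam('scene'); save('s12.png',im,(250,90,410,210),5)"
```

```text
t 17.62 p [45.37  1.82 15.92] jawaz 83.64 appr [ 0.504 -0.049 -0.862] q [ 0.11 -0.15 -0.76  0.43 -0.1   0.19] F [-0.9  0.6 -2.5] T [ 0.09  0.89 -0.09] w 1.75
```

View pics/s12.png

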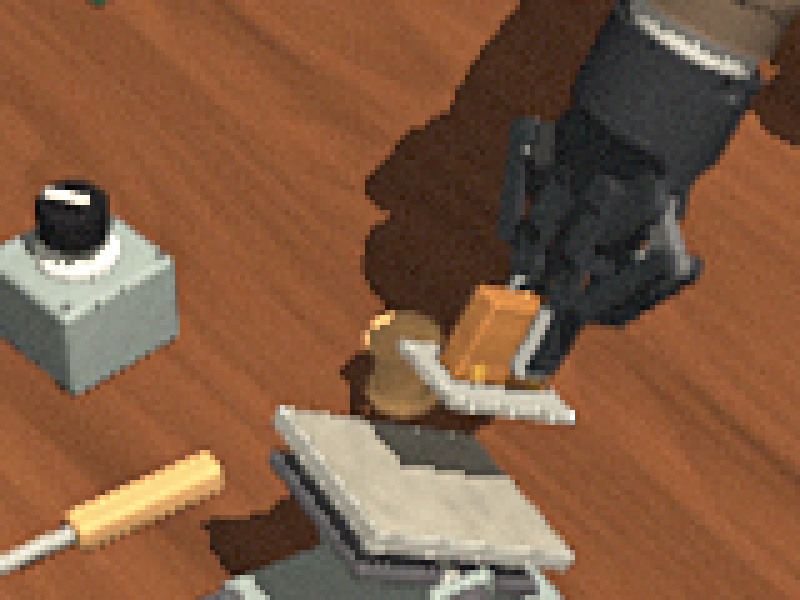

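Emit:
step_arm([
  {"x": 0.8, "y": 0, "z": -1, "twist": 0, "jaw": 1.5},
  {"x": 1.6, "y": -0.1, "z": -2.2, "twist": 0, "jaw": 1.5},
  {"x": 2.3, "y": -0.1, "z": -3.1, "twist": 0, "jaw": 1.5},
  {"x": 2.7, "y": -0.2, "z": -3.8, "twist": 0, "jaw": 1.5},
  {"x": 2.7, "y": -0.2, "z": -3.8, "twist": 0, "jaw": 1.5},
  {"x": 2.7, "y": -0.2, "z": -3.8, "twist": 0, "jaw": 1.5},
])

```text
clock: 18.17
eef_pos: [0.4853, 0.0163, 0.1268]
tool_rot: [-0.592, 0.381, 0.316, 0.637]
ft_force: [0.0, 1.0, -1.4]
grip_width: 0.017
```

```bash
python3 -c "
from h import *
o=st()
im,d=cam('scene'); save('s13.png',im,(270,120,400,220),6)"
```

```text
t 18.17 p [48.53  1.63 12.68] jawaz 83.6 appr [ 0.511 -0.049 -0.858] q [ 0.09 -0.03 -0.77  0.3  -0.1   0.18] F [ 0.   1.  -1.4] T [ 0.09  0.66 -0.01] w 1.7
```

View pics/s13.png

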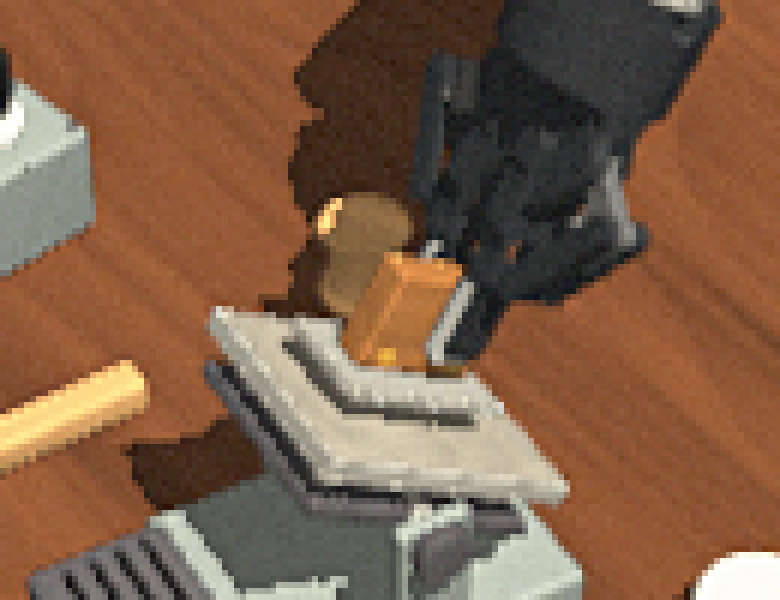

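Emit:
step_arm([
  {"x": -0.3, "y": 0, "z": -0.4, "twist": 0, "jaw": 1.5},
  {"x": -0.3, "y": 0, "z": -0.7, "twist": 0, "jaw": 1.5},
  {"x": -0.2, "y": 0, "z": -1.0, "twist": 0, "jaw": 1.5},
  {"x": -0.1, "y": 0, "z": -1.2, "twist": 0, "jaw": 1.5},
  {"x": -0.1, "y": 0, "z": -1.2, "twist": 0, "jaw": 1.5},
  {"x": -0.1, "y": 0, "z": -1.2, "twist": 0, "jaw": 1.5},
])

```text
clock: 18.72
eef_pos: [0.4839, 0.0164, 0.1145]
tool_rot: [-0.592, 0.381, 0.316, 0.637]
ft_force: [0.2, 0.5, -1.1]
grip_width: 0.0174
```

```bash
python3 -c "
from h import *
o=st()
p=(o['eef_pos']-[.502,.014,.103]); u=np.array([.9936,-.1132,0]);th=np.radians(32.2);n=-np.sin(th)*u+[0,0,np.cos(th)];e=np.cos(th)*u+[0,0,np.sin(th)]
print('h',p@n*1e3-16.6,'e',p@e*1e3+8.4,'Fn',o['ft_force']@n)
im,d=cam('scene'); save('s14.png',im,(270,120,400,220),6)"
```

```text
t 18.72 p [48.39  1.64 11.45] jawaz 83.61 appr [ 0.51  -0.049 -0.859] q [ 0.09 -0.01 -0.79  0.25 -0.1   0.18] F [ 0.2  0.5 -1.1] T [ 0.04  0.71 -0.06] w 1.74
h 2.8626790572806975 e -0.9106648560297206 Fn -1.022557326032173
```

View pics/s14.png

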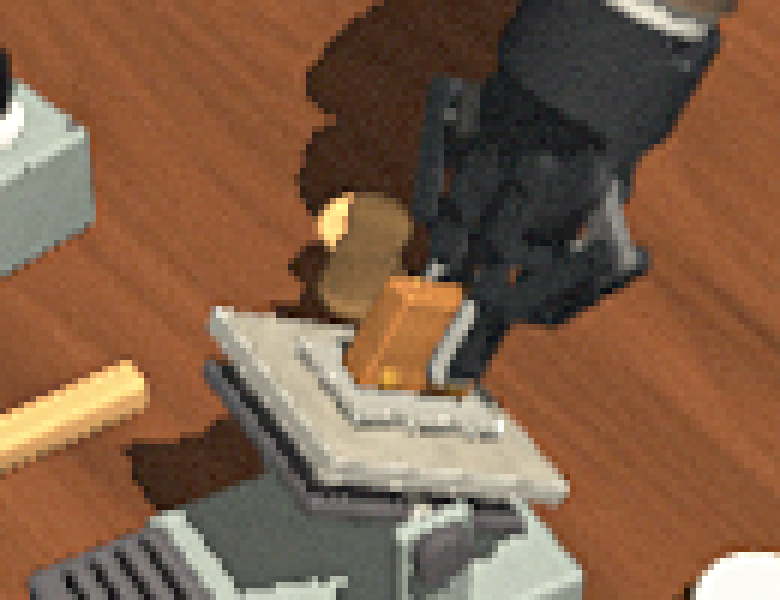

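Emit:
step_arm([
  {"x": 0.1, "y": 0, "z": -0.17, "twist": 0, "jaw": 1.5},
  {"x": 0.2, "y": 0, "z": -0.34, "twist": 0, "jaw": 1.5},
  {"x": 0.3, "y": -0.03, "z": -0.5, "twist": 0, "jaw": 1.5},
  {"x": 0.3, "y": -0.03, "z": -0.5, "twist": 0, "jaw": 1.5},
])

```text
clock: 19.1
eef_pos: [0.4873, 0.0162, 0.1098]
tool_rot: [-0.592, 0.381, 0.316, 0.637]
ft_force: [-4.4, 1.6, 4.0]
grip_width: 0.0171
```

```bash
cat > m.py <<'E'
from h import *
import sys
o=st()
p=(o['eef_pos']-[.502,.014,.103]); u=np.array([.9936,-.1132,0]);th=np.radians(32.2);n=-np.sin(th)*u+[0,0,np.cos(th)];e=np.cos(th)*u+[0,0,np.sin(th)]
print('h',p@n*1e3-16.6,'e',p@e*1e3+8.4,'Fn',o['ft_force']@n,'Fe',o['ft_force']@e)
im,d=cam('scene'); save(sys.argv[1],im,(270,120,400,220),6)
E
python3 m.py s15.png
```

```text
t 19.1 p [48.73  1.62 10.98] jawaz 83.63 appr [ 0.511 -0.048 -0.858] q [ 0.09  0.01 -0.79  0.24 -0.1   0.18] F [-4.4  1.6  4. ] T [0.1  0.58 0.01] w 1.71
h -2.923708885189887 e -0.5908267243539669 Fn 5.799923574034265 Fe -1.7568039385708725
```

View pics/s15.png

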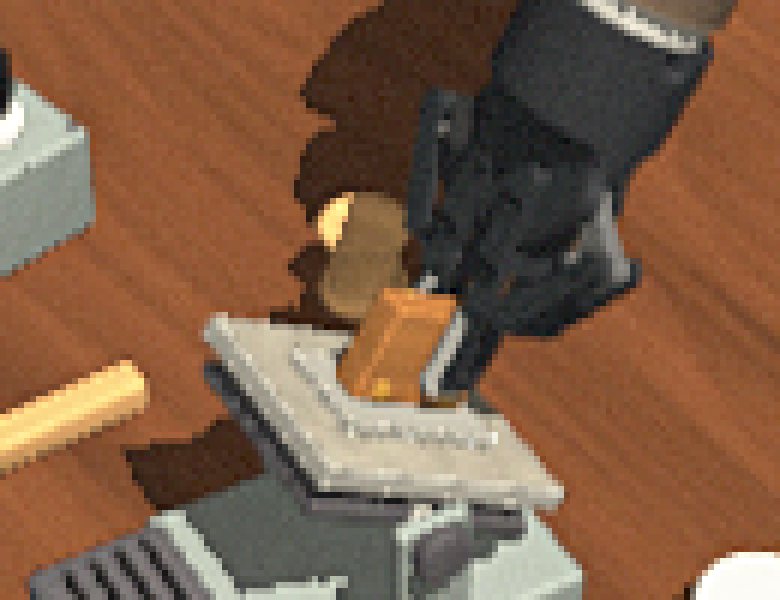

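Emit:
step_arm([
  {"x": 0.1, "y": 0, "z": -0.17, "twist": 0, "jaw": 1.5},
  {"x": 0.18, "y": 0, "z": -0.3, "twist": 0, "jaw": 1.5},
  {"x": 0.18, "y": 0, "z": -0.3, "twist": 0, "jaw": 1.5},
  {"x": 0.18, "y": 0, "z": -0.3, "twist": 0, "jaw": 1.5},
])

```text
clock: 19.48
eef_pos: [0.4889, 0.0161, 0.1071]
tool_rot: [-0.592, 0.381, 0.315, 0.637]
ft_force: [-6.2, 1.3, 5.7]
grip_width: 0.0172
```

```bash
python3 m.py s16.png
```

```text
t 19.48 p [48.89  1.61 10.71] jawaz 83.61 appr [ 0.511 -0.049 -0.858] q [ 0.09  0.02 -0.8   0.23 -0.1   0.18] F [-6.2  1.3  5.7] T [-0.06  0.71 -0.13] w 1.72
h -6.083020007219872 e -0.6372712212535188 Fn 8.195379394360739 Fe -2.2821327909190128
```

View pics/s16.png

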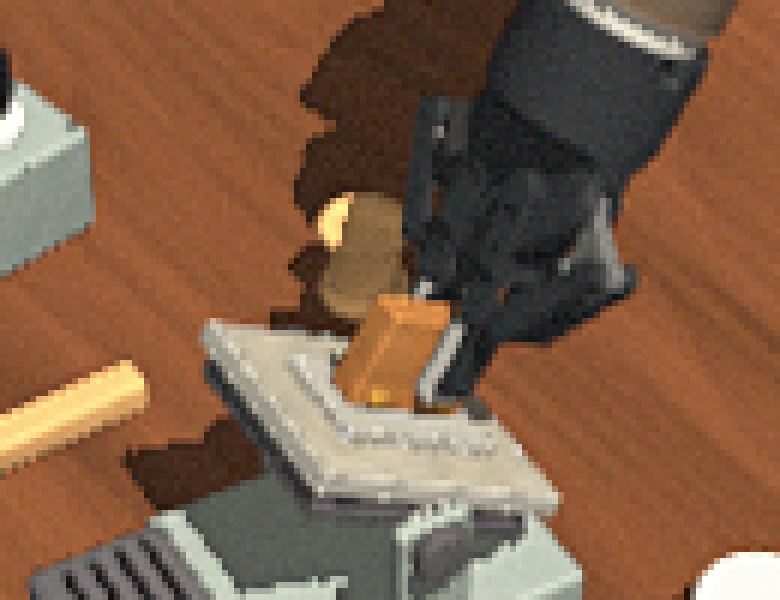

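Run:
```python
from h import *
from scipy.optimize import least_squares
im,d=load('scene'); P=pts('scene',d)
def fit(poly,nm):
    poly=np.array(poly)/6+[270,120]; m=np.zeros(d.shape,np.uint8); cv2.fillPoly(m,[np.round(poly).astype(int)],1); q=P[(m>0)&(d>0)]; c=q.mean(0)
    f=lambda w:(q[:,2]-w[2]-w[0]*(q[:,0]-c[0])-w[1]*(q[:,1]-c[1]))
    w=least_squares(f,[.6,-.07,c[2]],loss='soft_l1',f_scale=.002).x; n=np.array([-w[0],-w[1],1]);n/=np.linalg.norm(n)
    print(nm,len(q),n.round(3),'slope',np.degrees(np.arccos(n[2])).round(2),'at',c.round(4),f(w).std()); return n,np.array([c[0],c[1],w[2]])
a=fit([(225,335),(275,335),(345,460),(520,470),(540,490),(325,480)],'lap')
b=fit([(300,360),(335,400),(440,415),(480,440),(350,430)],'plate')
print('angle',np.arccos(a[0]@b[0]),'plate top above lap mm',(b[1]-a[1])@a[0]*1e3)
# original lap plane from start scene fit
n0=np.array([-.62688,.0741,1]);n0/=np.linalg.norm(n0);p0=np.array([.5085,.0219,.10716]); print('lap sink mm',(p0-a[1])@n0*1e3,'angle lap vs start',np.arccos(n0@a[0]), 'plate vs start', np.arccos(n0@b[0]))
```

```text
lap 330 [-0.522  0.08   0.849] slope 31.85 at [0.5312 0.0324 0.1126] 0.0017182633715385179
plate 122 [-0.518  0.065  0.853] slope 31.48 at [0.5118 0.029  0.107 ] 0.0014642741555850871
angle 0.015378429160374803 plate top above lap mm 5.009885629257407
lap sink mm 6.656959228378464 angle lap vs start 0.0192964327184094 plate vs start 0.014215614311148652
```

Emit:
step_arm([
  {"x": 0, "y": 0, "z": 0, "twist": 0, "jaw": 1.5},
  {"x": 0, "y": 0, "z": 0, "twist": 0, "jaw": 1.5},
  {"x": 0, "y": 0, "z": 0, "twist": 0, "jaw": 1.5},
  {"x": 0, "y": 0, "z": 0, "twist": 0, "jaw": 1.5},
  {"x": 0, "y": 0, "z": 0, "twist": 0, "jaw": 1.5},
  {"x": 0, "y": 0, "z": 0, "twist": 0, "jaw": 1.5},
])

```text
clock: 20.03
eef_pos: [0.4887, 0.0161, 0.1074]
tool_rot: [-0.592, 0.38, 0.315, 0.637]
ft_force: [-6.3, 1.3, 5.8]
grip_width: 0.017
```

```bash
python3 m.py s17.png; python3 m.py s18.png
python3 - <<'E'
from h import *
im,d=load('scene'); save('full.png',im); o=bot.get_obs(); print(abs(o['joint_vel']).max())
E
```

```text
t 20.03 p [48.87  1.61 10.74] jawaz 83.61 appr [ 0.512 -0.049 -0.858] q [ 0.09  0.02 -0.8   0.23 -0.1   0.18] F [-6.3  1.3  5.8] T [-0.02  0.77 -0.07] w 1.7
h -5.714371316689732 e -0.6112581955809802 Fn 8.335447475768504 Fe -2.3483875385294133
t 20.08 p [48.87  1.61 10.74] jawaz 83.61 appr [ 0.512 -0.049 -0.858] q [ 0.09  0.02 -0.8   0.23 -0.1   0.18] F [-6.9  1.4  5.2] T [ 0.01  0.75 -0.07] w 1.72
h -5.718435610140684 e -0.594588441254718 Fn 8.12658221023319 Fe -3.1285719375366594
0.0021242043763763404
```

View pics/full.png

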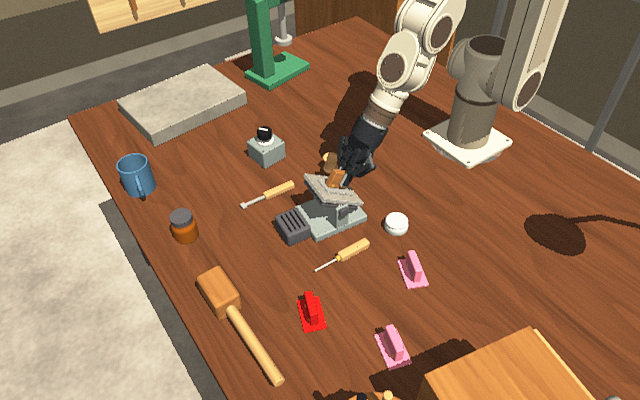

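```bash
python3 -c "
from workcell import bot
print(bot.job_done()); print(bot.get_obs()['ft_force'])"
```

```text
the job is handed in; nothing more can be done
None
the job is handed in; nothing more can be done
```

I handed the job in at about 20 s of the 61 s, with the blade gripped and pressed flush on the lap. No verdict came back, so the results below are my own measurements.

**Stop box:** I pushed the button down until the force rose to about 8 N at the bottom. Then I let it spring up and turned the head clockwise about 56° until it met the hard stop (1.6 N m). I inferred the full turn from that torque and from the turned white mark; I did not measure the head angle itself.

**Tilting the blade:** I picked the blade up by its wooden grip. My first idea was to press it level on the lap so it would pivot in the fingers. It did not slip at about 14 N, so I lifted it off again. Instead I tilted the whole tool by driving it against its reach limit in short moves, then brought it back to the lap.

**Last checks:**

| Check | Measured | Allowed |
|---|---|---|
| Blade to lap angle | 0.015 rad | under 0.05 rad |
| Lap sunk | about 5.7 to 6.5 mm, a little past half way | 2 to 8.5 mm |
| Push on the lap | about 10 N, including roughly 2 N of blade weight | over 3 N |
| Centre along the slope | 0 to 6 mm off, see below | within 25 mm |
| Centre across the slope | about 2 mm off | within 22 mm |
| Blade height | about 0.1 m | over 0.06 m |

- **Motion and grip:** the joints were still, and the fingers were closed on the grip.
- **Bystanders:** the awl, creaser, wax tin and spool look undisturbed in the last picture; I did not measure their positions again.
- **Disagreement:** for the centre along the slope, the arm position gave less than 1 mm off and the picture gave about 6 mm. Both are well inside the limit.

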